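# Load the strip incubator and start it

## Task

Open the incubator's hood and lay every cuvette strip from the bench mat flat on the incubator's stage plate, each centred between the stops of a lane of its own. Then lower the hood gently until it is fully shut and set the speed dial to 5; with both done, press the green start key down, and leave the timer and the vials beside it where they are.

Things in the scene. Friction and masses are not known exactly. Their poses are not given: they have to be found in the camera images.
- incubator: bench incubator-shaker, white housing 262 x 236 mm, fixed, in a new place each start. Origin on the bench under its middle (housing x -134 to 128 mm), x to its rear (away from the robot), y to its left, z up. Console and hood seat at z 52 mm. Stage plate, top z 56 mm, with three lanes side by side along x, each with a black pad; hood hinged at the rear
- hood (a joint): hinge of the hood, rad: 0 = shut on the housing, 1.75 = wide open; it starts between shut and 0.7. From 1.5 up it stands clear of the gripper over the lanes. A stiff friction hinge (0.3 N m): the hood stays where it is left, even half open, and must be brought all the way down
- hood_hinge (a point): middle of the hood's hinge line, which runs along the incubator's y, 114 mm behind its origin and 53 mm above the bench. The hood is a clear shell 160 mm deep, 216 wide, 38 high with a grey rim
- hood_tab (a point): middle of the blue grip tab on the hood's front edge, 36 mm wide (along y), 12 thick, reaching 29 mm out from the front wall. Hood shut: it points to the robot, 174 mm before the hinge line, 66 mm above the bench, 14 mm clear over the console; open: it points up. Pinched by its two sides (fingers closing along y) it turns between the fingers as the hood swings, the tool staying upright
- dial (a joint): speed dial, rad: 0 = mark 0; each mark is one click of 0.5236 rad (30 degrees), growing clockwise seen from above to mark 8; mark 5 = 2.618. A spring detent (about 0.08 N m) pulls it into the nearest mark; it starts at mark 0, 1 or 2
- dial_grip (a point): centre of the black round dial, 43 mm in diameter (a 48 mm skirt at its foot), 22 mm high, on an upright axis at the left of the console (x -99, y 66 mm of the incubator); the point lies on the axis 65 mm above the bench, 13 above the console. White pointer line; numerals 0 to 8 round it, 4 straight ahead as the robot sees it
- start_key (a joint): green spring push key, m: 0 = up, 0.005 = fully down; fully down takes about 4 N
- start_key_top (a point): middle of the top of the green start key, round, 24 mm in diameter, on a grey base at the right of the console; pressed straight down
- lane_1 (a point): middle of lane 1 (1 = leftmost), on the stage plate at x 34, y 72 mm of the incubator. Takes one strip along x, either end first, the frame's middle over this point, with 2.5 mm play all round between round-topped steel stops 6 to 7 mm high: cross bars 55 mm before and behind the point, pins at 44 mm, 15 mm to either side. 48 mm free to a strip in the next lane: open the fingers only partway
- lane_2 (a point): middle of lane 2 (1 = leftmost), on the stage plate at x 34, y 0 mm of the incubator. Takes one strip along x, either end first, the frame's middle over this point, with 2.5 mm play all round between round-topped steel stops 6 to 7 mm high: cross bars 55 mm before and behind the point, pins at 44 mm, 15 mm to either side. 48 mm free to a strip in the next lane: open the fingers only partway
- lane_3 (a point): middle of lane 3 (1 = leftmost), on the stage plate at x 34, y -72 mm of the incubator. Takes one strip along x, either end first, the frame's middle over this point, with 2.5 mm play all round between round-topped steel stops 6 to 7 mm high: cross bars 55 mm before and behind the point, pins at 44 mm, 15 mm to either side. 48 mm free to a strip in the next lane: open the fingers only partway
- strip_a: white cuvette strip, 126 x 24 x 12 mm, 20 g, lying flat. Origin on its underside on the long centre line; y along its length, z up. Stiff frame from y -42 to +63 mm (top plate 24 wide at z 9 to 12, a foot 20 wide under either end), beyond it only a thin pull tab to y -63. Take it across its width at the frame's middle, fingertips low. 2 or 3 strips are present, an absent one reads None
- strip_a_mid (a point): middle of the stiff frame of strip_a, on its underside (10 mm from its origin towards +y)
- strip_b: white cuvette strip, 126 x 24 x 12 mm, 20 g, lying flat. Origin on its underside on the long centre line; y along its length, z up. Stiff frame from y -42 to +63 mm (top plate 24 wide at z 9 to 12, a foot 20 wide under either end), beyond it only a thin pull tab to y -63. Take it across its width at the frame's middle, fingertips low. 2 or 3 strips are present, an absent one reads None
- strip_b_mid (a point): middle of the stiff frame of strip_b, on its underside (10 mm from its origin towards +y)
- strip_c: white cuvette strip, 126 x 24 x 12 mm, 20 g, lying flat. Origin on its underside on the long centre line; y along its length, z up. Stiff frame from y -42 to +63 mm (top plate 24 wide at z 9 to 12, a foot 20 wide under either end), beyond it only a thin pull tab to y -63. Take it across its width at the frame's middle, fingertips low. 2 or 3 strips are present, an absent one reads None
- strip_c_mid (a point): middle of the stiff frame of strip_c, on its underside (10 mm from its origin towards +y)
- timer: red and white kitchen timer, 62 x 62 x 35 mm, beside the work, to be left alone; origin under its middle
- vial_brown: brown vial with black cap, 29 mm diameter, 70 mm high, to be left alone; origin under its middle
- vial_white: white vial with blue cap, 26 mm diameter, 62 mm high, to be left alone; origin under its middle

How it is judged:
On the way, in this order (a step that is already met when the one before it is completed fails the run):
1. every strip that is present lies flat between the stops of a lane, while the hood is still open (((horizontal distance between strip_a_mid and lane_1 below 0.006 m and z of strip_a_mid in the frame of lane_1 below 0.003 m and angle between the y axis of strip_a and the x axis of incubator, either way round below 0.06 rad) or (horizontal distance between strip_a_mid and lane_2 below 0.006 m and z of strip_a_mid in the frame of lane_2 below 0.003 m and angle between the y axis of strip_a and the x axis of incubator, either way round below 0.06 rad) or (horizontal distance between strip_a_mid and lane_3 below 0.006 m and z of strip_a_mid in the frame of lane_3 below 0.003 m and angle between the y axis of strip_a and the x axis of incubator, either way round below 0.06 rad)) and ((horizontal distance between strip_b_mid and lane_1 below 0.006 m and z of strip_b_mid in the frame of lane_1 below 0.003 m and angle between the y axis of strip_b and the x axis of incubator, either way round below 0.06 rad) or (horizontal distance between strip_b_mid and lane_2 below 0.006 m and z of strip_b_mid in the frame of lane_2 below 0.003 m and angle between the y axis of strip_b and the x axis of incubator, either way round below 0.06 rad) or (horizontal distance between strip_b_mid and lane_3 below 0.006 m and z of strip_b_mid in the frame of lane_3 below 0.003 m and angle between the y axis of strip_b and the x axis of incubator, either way round below 0.06 rad)) and ((horizontal distance between strip_c_mid and lane_1 below 0.006 m and z of strip_c_mid in the frame of lane_1 below 0.003 m and angle between the y axis of strip_c and the x axis of incubator, either way round below 0.06 rad) or (horizontal distance between strip_c_mid and lane_2 below 0.006 m and z of strip_c_mid in the frame of lane_2 below 0.003 m and angle between the y axis of strip_c and the x axis of incubator, either way round below 0.06 rad) or (horizontal distance between strip_c_mid and lane_3 below 0.006 m and z of strip_c_mid in the frame of lane_3 below 0.003 m and angle between the y axis of strip_c and the x axis of incubator, either way round below 0.06 rad)) and value of joint hood above 0.5 rad), for 0.2 s.
2. the hood is fully shut and the dial stands on 5, with the strips in their lanes (((horizontal distance between strip_a_mid and lane_1 below 0.006 m and z of strip_a_mid in the frame of lane_1 below 0.003 m and angle between the y axis of strip_a and the x axis of incubator, either way round below 0.06 rad) or (horizontal distance between strip_a_mid and lane_2 below 0.006 m and z of strip_a_mid in the frame of lane_2 below 0.003 m and angle between the y axis of strip_a and the x axis of incubator, either way round below 0.06 rad) or (horizontal distance between strip_a_mid and lane_3 below 0.006 m and z of strip_a_mid in the frame of lane_3 below 0.003 m and angle between the y axis of strip_a and the x axis of incubator, either way round below 0.06 rad)) and ((horizontal distance between strip_b_mid and lane_1 below 0.006 m and z of strip_b_mid in the frame of lane_1 below 0.003 m and angle between the y axis of strip_b and the x axis of incubator, either way round below 0.06 rad) or (horizontal distance between strip_b_mid and lane_2 below 0.006 m and z of strip_b_mid in the frame of lane_2 below 0.003 m and angle between the y axis of strip_b and the x axis of incubator, either way round below 0.06 rad) or (horizontal distance between strip_b_mid and lane_3 below 0.006 m and z of strip_b_mid in the frame of lane_3 below 0.003 m and angle between the y axis of strip_b and the x axis of incubator, either way round below 0.06 rad)) and ((horizontal distance between strip_c_mid and lane_1 below 0.006 m and z of strip_c_mid in the frame of lane_1 below 0.003 m and angle between the y axis of strip_c and the x axis of incubator, either way round below 0.06 rad) or (horizontal distance between strip_c_mid and lane_2 below 0.006 m and z of strip_c_mid in the frame of lane_2 below 0.003 m and angle between the y axis of strip_c and the x axis of incubator, either way round below 0.06 rad) or (horizontal distance between strip_c_mid and lane_3 below 0.006 m and z of strip_c_mid in the frame of lane_3 below 0.003 m and angle between the y axis of strip_c and the x axis of incubator, either way round below 0.06 rad)) and value of joint hood below 0.03 rad and value of joint dial between 2.498 and 2.738 rad), for 0.2 s.
3. the start key is pressed down, with the hood shut and the dial on 5 (value of joint start_key above 0.0035 m and value of joint hood below 0.03 rad and value of joint dial between 2.498 and 2.738 rad), for 0.05 s.
At the end, for the whole second after the job is handed in: Every strip present lies flat in a lane of its own (middle within 6 mm of the lane's middle, along the lane within 0.06 rad, its underside down on the plate within 3 mm) and at rest; the hood is shut (below 0.03 rad); the dial stands at mark 5 within 0.12 rad; the start key is up again (all of step 2 and linear speed of each of strip_a, strip_b, strip_c below 0.02 m/s and value of joint start_key below 0.002 m); the robot touches nothing.
It fails at once if the hood is slammed (turns faster than 3 rad/s while closing) (velocity of joint hood below -3 rad/s).
It fails at once if the kitchen timer beside the work is shoved by more than 4 cm or knocked over (distance of timer from where it was at the start of the episode above 0.04 m or angle between timer's own z axis and vertical above 0.5 rad).
It fails at once if the brown vial beside the work is shoved by more than 4 cm or knocked over (distance of vial_brown from where it was at the start of the episode above 0.04 m or angle between vial_brown's own z axis and vertical above 0.5 rad).
It fails at once if the white vial beside the work is shoved by more than 4 cm or knocked over (distance of vial_white from where it was at the start of the episode above 0.04 m or angle between vial_white's own z axis and vertical above 0.5 rad).
Of strip_a, strip_b, strip_c only 2 to 3 are there at a start; the rules pass over those that are not, and their reading is None.
At some moment in a run one of strip_a, strip_b, strip_c may be knocked a few centimetres aside while the robot is not near it.
Once in a run the grip may slacken for a moment while it holds something.
It also fails if it takes over 210 s, if anything falls off the work surface, if the arm or the gripper's body presses on something with over 40 N, if the wrist force passes 120 N, or if a joint passes its speed limit or range.

## Robot

A 6-joint arm with a two-finger parallel gripper is mounted at the origin on a cart in front of the work surface, level with it; the furniture and walls round the work are solid. World frame = base frame: x ahead of the robot, y to its left, z up, the work surface at z = 0. Lengths are in m, angles in rad, forces in N, time in s.
With the tool pointing down it reaches from about 0.35 to 0.975 m from the base axis. Payload 4.9 kg.
Tool frame: the origin (TCP) lies between the finger pads; the fingertips stand 25 mm ahead of it and the grasp point (between the pads) lies 6 mm ahead of it (manip.tcp_to_tips is the z of the fingertips in the tool frame, in m); z points along the fingers, y is the line along which they close (so a half turn about z gives the same grasp; the last joint's range is limited). The gripper opens to 85 mm and grips with 20 to 120 N. Pads are 22 mm wide; open, the fingers measure 114 mm over their backs; the gripper's body (76 mm by 85 mm) begins 54 mm behind the grasp point. The pads swing forward as they close: fully open they stand 13 mm farther back than shut.
Start: joints at [1.086, 0.053, 1.613, -0, 1.476, -0.119], TCP at [0.224, 0.584, 0.256] pointing down, gripper open.
Joint ranges: [-3.01, 3.01], [-1.01, 2.22], [0.06, 2.58], [-1.02, 4.17], [0.09, 2.62], [-3.14, 3.14]. Speed limits (rad/s): [2.57, 2.57, 3.14, 3.14, 3.14, 3.14].

## Interface

Orientations are given as a unit quaternion [w, x, y, z].
In Python, from plant import manip gives the robot as it stands. The module is installed in compiled form; this text tells all that it offers.
- The arm moves only by the tool arm_command, never from a script. Its argument "moves" is a list of rows, each a list of 3 entries, a list of its own where there are three numbers: the opening, from -1 (shut) to 1 (fully open), then the shift along the tool's x, y, z in units of 0.15 m (1.0 is 0.15 m), then the turn about the tool's z in units of 2 pi rad (1.0 is 2 pi rad). A call has 1 to 20 rows; each row is the pose to reach, as a shift and turn from the pose commanded when the call began, along the tool's axes at that moment, turning the shorter way round; what a row does not reach only later rows make up. A row lasts 1/12 s, in which the tool goes at most 41.7 mm and 7.16 degrees, less where a joint would pass 70% of its speed; a pose out of reach is approached as far as the arm can. A call with a number of a shift or a turn outside -1 to 1 is refused whole. A call with a gripper value outside its range is refused whole. The fingers move at their own pace and stop on an object; the grip force is fixed at half the most. Time passes only in rows, so rows that repeat a pose let the fingers close. It gives the time, the measured TCP pose, the force, the opening and the grip force at its end, in the units of the state.
- manip.state(): the state, without advancing time (a new reading comes with each control period).
- manip.grab_frame(name): name is "scene" or "side" or "wrist"; returns a dict with "frame" (400x640x3 uint8, red, green, blue), "fx", "fy", "cx", "cy" (pixels), "k1" (the pictures are not rectified: a ray, as slopes to the right and down, at radius r is drawn at 1 + k1 r^2 times it, then the intrinsics apply), "R" (3x3) and "t" (3): a world point X has camera coordinates R X + t. Camera axes: x right, y down, z forward; pixel columns grow to the right and rows downward; lengths in m; the calibration is good to about 2 mm. A picture is of the moment at which its call begins. There is no depth.
- manip.job_done(): hands the job in; it is judged then, once.
Trained networks look in a picture, given as the dict that the camera call returned (one of the last four; its "shot" number tells which), for a name from the list of things; names that differ only in an ending like _2 or _b are one class to them, and where a whole thing is asked for, a point or a joint stands for the part that bears it (a point fixed in the world has none). Each returns a list of dicts, best first, with "confidence" (0 to 1); they miss things now and then, are a little off and sometimes report something else, mostly with a low value. They report only what shows in the picture. A call takes as long as a camera call.
- manip.search_frame(picture, target): "extent" ([left, top, right, bottom] in pixels, round what is visible of it).
The state is a dict: "time": time; "joint_pos": joint angles; "joint_vel": joint speeds; "joint_efforts": joint torques, N m; "tool_pos": TCP position; "tool_rot": TCP orientation; "contact_force": force on the tool from outside, world axes, zero at the start; "ft_torque": the same for the moment, N m; "gripper_width": opening from 0.0 (shut) to 1.0 (fully open); "grasp_force": force on a finger pad.
Only numpy, scipy, OpenCV 4.12 (cv2) and the standard library are available. Lean on these libraries where they do the work, as an engineer would, in place of code of your own. Each camera call takes 0.05 s, during which the arm holds its last target. There are 200 camera calls.

## Working session

There is one attempt and no reset: what is moved stays moved. The work goes in short steps, Python scripts to look and compute and a tool call to move; the robot and the scene stay as the last step left them, time stands still between calls to the robot, and variables do not carry over. Pictures are saved under pics/ and viewed, at most 14 in all, crops included, and the job is handed in when it is done.

Besides the shell and the picture viewer there is one more tool, called after "Request:" as name(argument=value, ...) on one line, values as JSON. arm_command: Moves the arm, as the interface text tells. Shifts and turns lie within -1 to 1; 1 stands for 0.15 m of shift or 2 pi rad of turn. Its arguments: {"type":"object","properties":{"moves":{"type":"array"}},"required":["moves"]}

```bash
mkdir -p pics
cat > h.py <<'E'
import numpy as np, cv2
from plant import manip
from scipy.spatial.transform import Rotation as Rn
def Rq(q): return Rn.from_quat([q[1],q[2],q[3],q[0]])
def proj(p,X):
    c=np.atleast_2d(X)@np.array(p['R']).T+np.array(p['t']); s=c[:,:2]/c[:,2:]
    s=s*(1+p['k1']*(s**2).sum(1,keepdims=True)); return s*[p['fx'],p['fy']]+[p['cx'],p['cy']]
def ray(p,uv):
    d=(np.atleast_2d(uv)-[p['cx'],p['cy']])/[p['fx'],p['fy']]; s=d.copy()
    for _ in range(20): s=d/(1+p['k1']*(s**2).sum(1,keepdims=True))
    R=np.array(p['R']); o=-R.T@np.array(p['t'])
    return o,np.c_[s,np.ones(len(s))]@R
def onz(p,uv,z):
    o,d=ray(p,uv); return o+d*((z-o[2])/d[:,2:])
def shot(n,f=None):
    p=manip.grab_frame(n)
    if f: cv2.imwrite('pics/'+f+'.png',cv2.cvtColor(np.asarray(p['frame']),cv2.COLOR_RGB2BGR))
    return p
def st():
    s=manip.state(); print('t',round(s['time'],2),'pos',np.round(s['tool_pos'],4),'q',np.round(s['tool_rot'],4),'F',np.round(s['contact_force'],1),'w',round(s['gripper_width'],3),'gf',round(s['grasp_force'],1),'j',np.round(s['joint_pos'],2)); return s
E
python3 - <<'E'
from h import *
s=st(); print(Rq(s['tool_rot']).as_matrix().round(3), manip.tcp_to_tips)
for n in ['scene','side','wrist']:
    p=shot(n,n+'0'); print(n,p['fx'],p['cx'],p['cy'],p['k1'],(-np.array(p['R']).T@p['t']).round(3),np.array(p['R'])[2].round(2))
    for t in ['incubator','hood','hood_tab','dial','start_key','strip_a','timer','vial_brown','vial_white']:
        print(t,[(np.round(d['extent']).astype(int).tolist(),round(d['confidence'],2)) for d in manip.search_frame(p,t)][:4])
E
```

```text
t 0.0 pos [0.2233 0.5831 0.255 ] q [-3.000e-04  1.819e-01  9.833e-01 -1.000e-03] F [-0.3 -0.6  0.1] w 1.0 gf 0.0 j [ 1.09  0.05  1.61 -0.    1.48 -0.12]
[[-0.934  0.358 -0.001]
 [ 0.358  0.934 -0.002]
 [ 0.    -0.002 -1.   ]] 0.025
scene 402.54559041275684 321.17640139047677 201.98872387335555 -0.10383636622062853 [0.272 0.443 0.741] [ 0.32 -0.6  -0.73]
incubator [([276, 139, 419, 264], 0.72), ([401, 182, 410, 194], 0.52)]
hood [([284, 140, 386, 213], 0.76)]
hood_tab [([285, 142, 384, 214], 0.78)]
dial [([371, 218, 393, 238], 0.77), ([283, 142, 419, 264], 0.59)]
start_key [([400, 184, 410, 191], 0.4), ([284, 142, 421, 264], 0.39)]
strip_a [([290, 296, 346, 327], 0.89), ([399, 184, 410, 192], 0.68), ([236, 265, 291, 285], 0.6)]
timer [([232, 215, 261, 240], 0.63), ([353, 132, 363, 145], 0.4)]
vial_brown [([281, 142, 418, 261], 0.45)]
vial_white []
side 403.0402894550036 314.78587661203505 205.3464337116193 -0.04765745605793939 [0.017 0.056 0.68 ] [ 0.64 -0.26 -0.73]
incubator [([257, 159, 408, 304], 0.86)]
hood [([258, 161, 387, 224], 0.67)]
hood_tab [([257, 161, 387, 227], 0.94), ([214, 180, 246, 208], 0.53)]
dial [([305, 252, 333, 282], 0.66)]
start_key []
strip_a [([194, 273, 219, 326], 0.98), ([190, 215, 214, 256], 0.76), ([257, 161, 385, 228], 0.47)]
timer [([215, 182, 247, 208], 0.79)]
vial_brown [([390, 166, 403, 193], 0.71)]
vial_white [([398, 186, 414, 211], 0.73)]
wrist 282.9591635243217 321.0234645647443 200.43291269089025 -0.05187919830896245 [0.161 0.607 0.374] [ 0.25 -0.09 -0.96]
incubator []
hood []
hood_tab []
dial []
start_key []
strip_a []
timer []
vial_brown []
vial_white []
```

View pics/scene0.png

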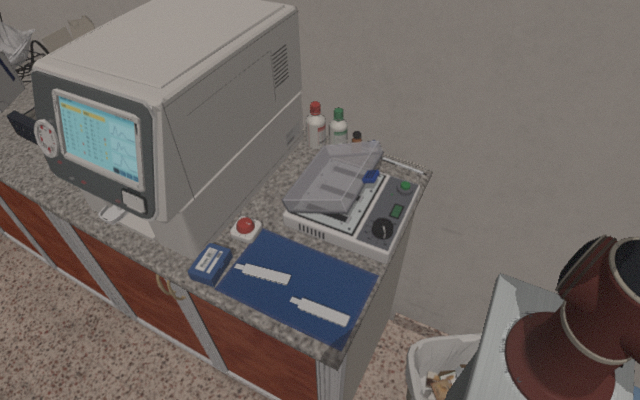

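View pics/side0.png

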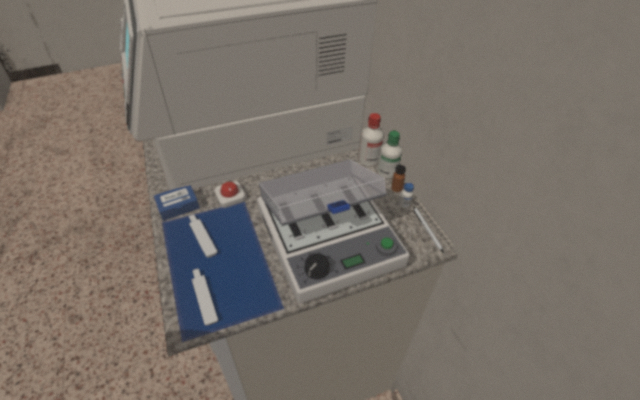

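Run:
```python
from h import *
p=shot('side'); q=shot('scene')
print('dial', onz(p,[[318,266]],.07), onz(q,[[382,229]],.07))
print('dial top', onz(p,[[317,264]],.074))
for c in (p,q):
    h=cv2.cvtColor(np.asarray(c['frame']),cv2.COLOR_RGB2HSV)
    m=cv2.inRange(h,(55,120,60),(80,255,255)); n,l,s,ce=cv2.connectedComponentsWithStats(m)
    for i in range(1,n):
        if s[i,4]>15: print('green',s[i],ce[i].round(1),onz(c,[ce[i]],.065).round(4))
    m=cv2.inRange(h,(108,120,80),(125,255,255)); n,l,s,ce=cv2.connectedComponentsWithStats(m)
    for i in range(1,n):
        if s[i,4]>30: print('blue',s[i],ce[i].round(1))
for uv in ([206,299],[202,236]): print('strip side',onz(p,[uv],.012))
for uv in ([320,311],[264,274]): print('strip scene',onz(q,[uv],.012))
for uv in ([231,195],[177,202],[400,180],[406,198],[428,228]): print(onz(p,[uv],.03))
f=np.asarray(p['frame'])[150:330,160:460]
cv2.imwrite('pics/c1.png',cv2.cvtColor(cv2.resize(f,None,fx=2.6,fy=2.6,interpolation=2),cv2.COLOR_RGB2BGR))
```

```text
dial [[ 0.40929692 -0.10923047  0.07      ]] [[ 0.413309   -0.09981716  0.07      ]]
dial top [[ 0.41146818 -0.10804509  0.074     ]]
green [383 239   8   8  43] [386.9 242.5] [[ 0.4166 -0.256   0.065 ]]
blue [ 167  205  112  126 7380] [221.6 268.3]
blue [329 204  20   9 107] [338.3 207.6]
blue [363 170  16  12  93] [370.9 176.9]
blue [ 220  231  153  112 6403] [299.9 285.4]
strip side [[0.45038741 0.09902509 0.012     ]]
strip side [[0.60479698 0.07832206 0.012     ]]
strip scene [[0.45833142 0.10550545 0.012     ]]
strip scene [[0.60518773 0.08227604 0.012     ]]
[[ 0.68582727 -0.00581392  0.03      ]]
[[0.70640689 0.11278161 0.03      ]]
[[ 0.59580217 -0.392675    0.03      ]]
[[ 0.53806837 -0.37571492  0.03      ]]
[[ 0.44298849 -0.37470071  0.03      ]]
```

View pics/c1.png

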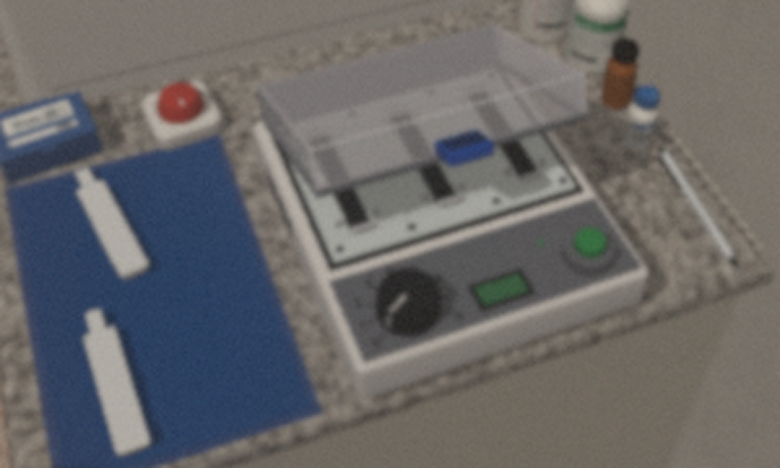

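Request:
arm_command(moves=[[1, [-0.28, -0.35, -0.33], -0.02], [1, [-0.56, -0.71, -0.67], -0.04], [1, [-0.56, -0.71, -0.67], -0.062], [1, [-0.56, -0.71, -0.67], -0.062], [1, [-0.56, -0.71, -0.67], -0.062], [1, [-0.56, -0.71, -0.67], -0.062]])

```text
time: 2.1
tool_pos: [0.2649, 0.4537, 0.3599]
tool_rot: [0.002, -0.011, 1.0, 0.002]
contact_force: [0.1, 0.7, -0.3]
gripper_width: 1.006
grasp_force: 0.0
```

Request:
arm_command(moves=[[1, [-0.2, -0.85, 0], 0], [1, [-0.2, -0.85, 0], 0], [1, [-0.2, -0.85, 0], 0], [1, [-0.2, -0.85, 0], 0]])

```text
time: 2.43
tool_pos: [0.2975, 0.3242, 0.3551]
tool_rot: [-0.001, -0.01, 1.0, -0.002]
contact_force: [0.3, 0.7, 0.5]
gripper_width: 1.001
grasp_force: 0.0
```

Request:
arm_command(moves=[[1, [-0.2, -0.85, 0], 0], [1, [-0.2, -0.85, 0], 0], [1, [-0.2, -0.85, 0], 0], [1, [-0.2, -0.85, 0], 0]])

```text
time: 2.77
tool_pos: [0.331, 0.1971, 0.3555]
tool_rot: [-0.001, -0.009, 1.0, -0.001]
contact_force: [-0.1, 0.5, -0.3]
gripper_width: 1.0
grasp_force: 0.0
```

Request:
arm_command(moves=[[1, [-0.2, -0.85, 0], 0], [1, [-0.2, -0.85, 0], 0], [1, [-0.2, -0.85, 0], 0], [1, [-0.2, -0.85, 0], 0]])

```text
time: 3.1
tool_pos: [0.364, 0.0699, 0.3553]
tool_rot: [-0.001, -0.008, 1.0, -0.001]
contact_force: [-0.6, 0.7, -0.3]
gripper_width: 0.997
grasp_force: 0.0
```

Request:
arm_command(moves=[[1, [-0.2, -0.85, 0], 0], [1, [-0.2, -0.85, 0], 0], [1, [-0.2, -0.85, 0], 0], [1, [-0.2, -0.85, 0], 0], [1, [-0.2, -0.85, 0], 0], [1, [-0.2, -0.85, 0], 0]])

```text
time: 3.6
tool_pos: [0.3962, -0.0518, 0.3559]
tool_rot: [-0.001, -0.012, 1.0, 0.001]
contact_force: [0.8, 0.5, -0.3]
gripper_width: 0.998
grasp_force: 0.0
```

Run:
```python
from h import *
s=st(); p=shot('wrist','w1'); print((-np.array(p['R']).T@p['t']).round(4))
for t in ['incubator','hood_tab','dial','start_key','strip_a','timer']:
    print(t,[(np.round(d['extent']).astype(int).tolist(),round(d['confidence'],2)) for d in manip.search_frame(p,t)][:4])
```

```text
t 3.6 pos [ 0.3962 -0.0518  0.3559] q [-1.000e-03 -1.210e-02  9.999e-01  9.000e-04] F [ 0.8  0.5 -0.3] w 0.998 gf 0.0 j [-0.32 -0.55  1.95  0.    1.74 -1.91]
[ 0.3293 -0.0541  0.4739]
incubator [([142, 153, 318, 328], 0.62)]
hood_tab []
dial [([266, 165, 300, 199], 0.95), ([141, 232, 313, 327], 0.7)]
start_key [([175, 173, 197, 187], 0.69), ([403, 171, 420, 244], 0.53)]
strip_a [([402, 170, 421, 238], 0.75)]
timer [([324, 308, 355, 332], 0.76)]
```

View pics/w1.png

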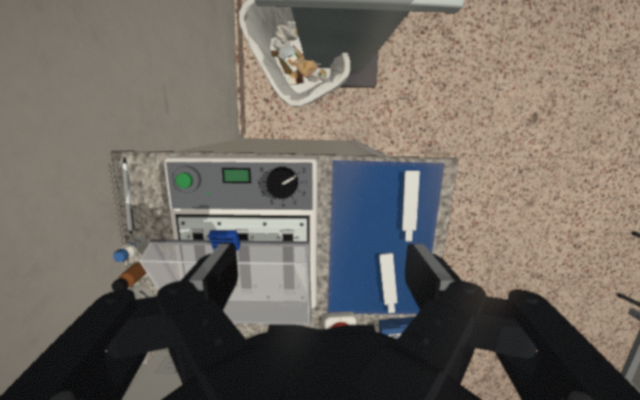

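```bash
cat >> h.py <<'E'
def blob(c,lo,hi,roi,mn=20):
    h=cv2.cvtColor(np.asarray(c['frame']),cv2.COLOR_RGB2HSV); m=cv2.inRange(h,lo,hi); x0,y0,x1,y1=roi
    k=np.zeros_like(m); k[y0:y1,x0:x1]=m[y0:y1,x0:x1]
    n,l,s,ce=cv2.connectedComponentsWithStats(k); return [(s[i].tolist(),ce[i].round(2)) for i in range(1,n) if s[i,4]>=mn]
def tri(obs):
    A=np.zeros((3,3));b=np.zeros(3)
    for p,uv in obs:
        o,d=ray(p,uv); d=d[0]/np.linalg.norm(d); M=np.eye(3)-np.outer(d,d); A+=M;b+=M@o
    X=np.linalg.solve(A,b); return X.round(4),[np.round(proj(p,X)[0]-uv,1) for p,uv in obs]
E
python3 - <<'E'
from h import *
w=shot('wrist');p=shot('side'); q=shot('scene')
B=((108,120,70),(128,255,255))
t=[blob(w,*B,(195,215,250,260)),blob(p,*B,(320,195,360,220)),blob(q,*B,(355,165,385,190))]
print(t)
print('tab',tri([(w,t[0][0][1]),(p,t[1][0][1]),(q,t[2][0][1])]))
g=blob(w,(55,120,60),(85,255,255),(160,160,215,200)); gs=blob(p,(55,120,60),(80,255,255),(370,230,400,255)); gq=blob(q,(55,100,40),(90,255,255),(390,175,420,200),8)
print(g,gs,gq); print('key',tri([(w,g[0][1]),(p,gs[0][1])]),onz(w,[g[0][1]],.065))
print('dial',tri([(w,[283,182]),(p,[317.5,265.5])]),onz(w,[[283,182]],.07))
for roi in ((395,160,430,250),(370,240,405,320)):
    f=np.asarray(w['frame']); m=(f.min(2)>140).astype(np.uint8); k=np.zeros_like(m); x0,y0,x1,y1=roi; k[y0:y1,x0:x1]=m[y0:y1,x0:x1]
    n,l,s,ce=cv2.connectedComponentsWithStats(k); i=1+s[1:,4].argmax(); ys,xs=np.where(l==i)
    P=onz(w,np.c_[xs,ys].astype(float),.012)[:,:2]; r=cv2.minAreaRect(P.astype(np.float32)*1000); print(len(P),r,cv2.boxPoints(r).tolist(), (P.mean(0)*1000).round(1))
f=np.asarray(w['frame'])[145:335,105:320]
cv2.imwrite('pics/c2.png',cv2.cvtColor(cv2.resize(f,None,fx=3.1,fy=3.1,interpolation=2),cv2.COLOR_RGB2BGR))
E
```

```text
[[([210, 230, 30, 19, 416], array([224.76, 237.18]))], [], [([363, 171, 16, 12, 93], array([370.22, 176.99]))]]Traceback (most recent call last):
  File "<stdin>", line 6, in <module>
IndexError: list index out of range
```

Run:
```python
from h import *
w=shot('wrist');p=shot('side'); q=shot('scene')
print('tab',tri([(w,[224.8,237.2]),(p,[338.3,207.6]),(q,[370.2,177])]))
g=blob(w,(55,120,60),(85,255,255),(160,160,215,200)); print(g)
print('key',tri([(w,g[0][1]),(p,[386.9,242.5])]),onz(w,[g[0][1]],.065))
print('dial',tri([(w,[283,182]),(p,[317.5,265.5])]),onz(w,[[283,182]],.07))
for roi in ((395,160,430,250),(370,240,405,320)):
    f=np.asarray(w['frame']); m=(f.min(2)>140).astype(np.uint8); k=np.zeros_like(m); x0,y0,x1,y1=roi; k[y0:y1,x0:x1]=m[y0:y1,x0:x1]
    n,l,s,ce=cv2.connectedComponentsWithStats(k); i=1+s[1:,4].argmax(); ys,xs=np.where(l==i)
    P=onz(w,np.c_[xs,ys].astype(float),.012)[:,:2]; r=cv2.minAreaRect(P.astype(np.float32)*1000); print(len(P),np.round(cv2.boxPoints(r)).tolist(), (P.mean(0)*1000).round(1))
f=np.asarray(w['frame'])[145:335,105:320]
cv2.imwrite('pics/c2.png',cv2.cvtColor(cv2.resize(f,None,fx=3.1,fy=3.1,interpolation=2),cv2.COLOR_RGB2BGR))
```

```text
tab (array([ 0.4768, -0.1756,  0.133 ]), [array([0.5, 0.7]), array([0.3, 0.3]), array([ 0.2, -0.1])])
[([177, 173, 16, 14, 176], array([184.84, 179.45]))]
key (array([ 0.413 , -0.2527,  0.0703]), [array([-0.4,  0. ]), array([-0.2,  0.1])]) [[ 0.41406185 -0.25468358  0.065     ]]
dial (array([ 0.4143, -0.1091,  0.0648]), [array([-0.7, -0.2]), array([-0.6,  0. ])]) [[ 0.41355295 -0.10730283  0.07      ]]
906 [[401.0, 112.0], [402.0, 88.0], [526.0, 95.0], [524.0, 119.0]] [456.9 103.1]
711 [[549.0, 81.0], [553.0, 57.0], [678.0, 80.0], [673.0, 103.0]] [606.6  79. ]
```

View pics/c2.png

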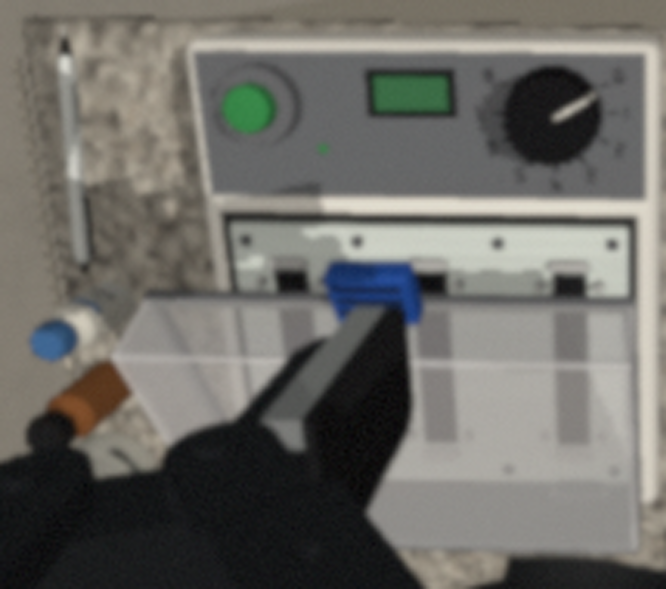

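Request:
arm_command(moves=[[1, [-0.2, -0.4, 0.2], 0.004], [1, [-0.47, -0.84, 0.4], 0.004], [1, [-0.47, -0.84, 0.67], 0.004], [1, [-0.47, -0.84, 0.67], 0.004], [1, [-0.47, -0.84, 0.67], 0.004], [1, [-0.47, -0.84, 0.67], 0.004], [1, [-0.47, -0.84, 0.67], 0.004]])

```text
time: 4.83
tool_pos: [0.4692, -0.177, 0.2562]
tool_rot: [-0.001, 0.001, 1.0, 0.001]
contact_force: [-0.5, 0.0, -0.1]
gripper_width: 0.996
grasp_force: 0.0
```

Run:
```python
from h import *
s=st(); w=shot('wrist','w2')
B=((108,120,70),(128,255,255)); t=blob(w,*B,(100,50,600,390),60); print(t, proj(w,[[.4768,-.1756,.133],[.469,-.1756,.137]]))
for b in t: print(onz(w,[b[1]],.137))
```

```text
t 4.83 pos [ 0.4692 -0.177   0.2562] q [-7.e-04  1.e-03  1.e+00  6.e-04] F [-0.5  0.  -0.1] w 0.996 gf 0.0 j [-0.51 -0.25  1.89  0.    1.5  -2.08]
[([430, 117, 119, 119, 4289], array([468.52, 159.73])), ([304, 197, 40, 29, 749], array([322.09, 209.54])), ([501, 196, 43, 103, 1665], array([519.53, 250.37])), ([470, 254, 15, 33, 114], array([480.53, 272.03]))] [[322.45058836 209.86224005]
 [322.48501672 202.65829267]]
[[ 0.43138894 -0.05145172  0.137     ]]
[[ 0.47526637 -0.17594629  0.137     ]]
[[0.51621612 0.01031692 0.137     ]]
[[ 0.53827879 -0.02444998  0.137     ]]
```

View pics/w2.png

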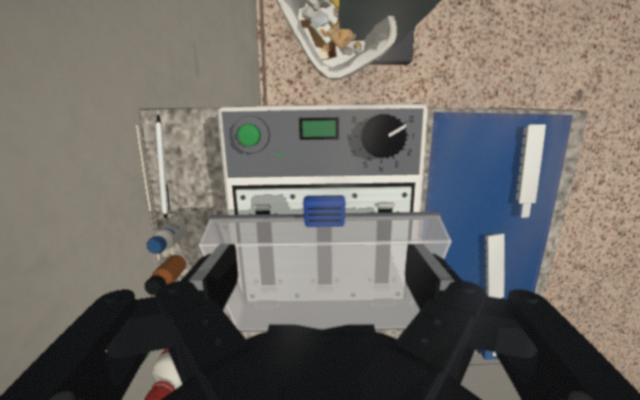

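Run:
```python
from h import *
w=shot('wrist')
for d in manip.search_frame(w,'dial')[:1]: e=np.array(d['extent']); c=(e[:2]+e[2:])/2; print(e,onz(w,[c],.066))
g=blob(w,(55,120,60),(85,255,255),(220,110,275,160)); print(g,onz(w,[g[0][1]],.066))
# housing top front corners z .052, and seam
for uv in ([222,108],[425,105],[228,180],[425,175]): print(uv,onz(w,[uv],.052).round(4))
```

```text
[361.2 112.1 406.1 157.9] [[ 0.41501674 -0.10960372  0.066     ]]
[([239, 124, 21, 21, 355], array([248.91, 133.64]))] [[ 0.41344446 -0.2539931   0.066     ]]
[222, 108] [[ 0.3861 -0.2856  0.052 ]]
[425, 105] [[ 0.3829 -0.0625  0.052 ]]
[228, 180] [[ 0.4667 -0.2855  0.052 ]]
[425, 175] [[ 0.4609 -0.0555  0.052 ]]
```

Request:
arm_command(moves=[[1, [0, 0, 0.2], 0], [1, [0, 0, 0.4], 0], [1, [0, 0, 0.6], 0], [1, [0, 0, 0.77], 0], [1, [0, 0, 0.77], 0], [1, [0, 0, 0.77], 0], [-1, [0, 0, 0.77], 0], [-1, [0, 0, 0.77], 0], [-1, [0, 0, 0.77], 0], [-1, [0, 0, 0.77], 0], [-1, [0, 0, 0.77], 0], [-1, [0, 0, 0.77], 0], [-1, [0, 0, 0.77], 0], [-1, [0, 0, 0.77], 0]])

```text
time: 6.15
tool_pos: [0.4691, -0.1746, 0.1412]
tool_rot: [-0.001, 0.0, 1.0, 0.003]
contact_force: [-3.0, 10.5, 4.3]
gripper_width: 0.408
grasp_force: 60.9
```

Request:
arm_command(moves=[[-1, [-0.035, 0, -0.065], 0], [-1, [-0.077, 0, -0.127], 0], [-1, [-0.12, 0, -0.185], 0], [-1, [-0.169, 0.002, -0.244], 0], [-1, [-0.22, 0.004, -0.295], 0], [-1, [-0.275, 0.005, -0.349], 0], [-1, [-0.33, 0.006, -0.394], 0], [-1, [-0.392, 0.007, -0.439], 0], [-1, [-0.455, 0.008, -0.477], 0], [-1, [-0.521, 0.009, -0.515], 0], [-1, [-0.588, 0.01, -0.544], 0], [-1, [-0.657, 0.011, -0.573], 0], [-1, [-0.728, 0.012, -0.594], 0], [-1, [-0.8, 0.014, -0.615], 0], [-1, [-0.8, 0.014, -0.615], 0]])

```text
time: 7.4
tool_pos: [0.5901, -0.1729, 0.2346]
tool_rot: [-0.001, -0.0, 1.0, 0.002]
contact_force: [-1.9, 8.1, 4.5]
gripper_width: 0.412
grasp_force: 66.0
```

```bash
python3 -c "
from h import *
st()"
```

```text
t 7.4 pos [ 0.5901 -0.1729  0.2346] q [-8.0e-04 -1.0e-04  1.0e+00  2.4e-03] F [-1.9  8.1  4.5] w 0.412 gf 66.0 j [-0.41  0.04  1.66  0.    1.44 -1.98]
```

Request:
arm_command(moves=[[-1, [-0.075, 0.001, -0.014], 0], [-1, [-0.147, 0.002, -0.024], 0], [-1, [-0.22, 0.003, -0.029], 0], [-1, [-0.295, 0.004, -0.029], 0], [-1, [-0.37, 0.005, -0.025], 0], [-1, [-0.443, 0.006, -0.017], 0], [-1, [-0.443, 0.006, -0.017], 0], [-1, [-0.443, 0.006, -0.017], 0], [1, [-0.443, 0.006, -0.017], 0], [1, [-0.443, 0.006, -0.017], 0], [1, [-0.443, 0.006, -0.017], 0], [1, [-0.443, 0.006, -0.017], 0], [1, [-0.443, 0.006, -0.017], 0], [1, [-0.443, 0.006, -0.25], 0], [1, [-0.443, 0.006, -0.5], 0], [1, [-0.443, 0.006, -0.6], 0], [1, [-0.443, 0.006, -0.6], 0], [1, [-0.443, 0.006, -0.6], 0]])

```text
time: 8.9
tool_pos: [0.6564, -0.1748, 0.325]
tool_rot: [0.002, 0.001, 1.0, -0.001]
contact_force: [-0.1, -0.2, 0.3]
gripper_width: 0.996
grasp_force: 0.0
```

Request:
arm_command(moves=[[1, [0.5, 0, 0], 0], [1, [1, 0, 0], 0], [1, [1, 0, 0], 0], [1, [1, 0, 0], 0], [1, [1, 0, 0], 0]])

```text
time: 9.32
tool_pos: [0.5019, -0.1738, 0.3204]
tool_rot: [-0.002, 0.002, 1.0, 0.001]
contact_force: [0.1, -0.6, -0.5]
gripper_width: 0.999
grasp_force: 0.0
```

Request:
arm_command(moves=[[1, [0.3, 0, 0], 0], [1, [0.6, 0.2, 0], 0], [1, [0.6, 0.2, 0], 0], [1, [0.6, 0.2, 0], 0], [1, [0.6, 0.2, 0], 0], [1, [0.6, 0.2, 0], 0]])

```text
time: 9.82
tool_pos: [0.4165, -0.1443, 0.3223]
tool_rot: [-0.0, 0.001, 1.0, 0.0]
contact_force: [0.2, 0.5, -0.3]
gripper_width: 1.002
grasp_force: 0.0
```

Run:
```python
from h import *
s=st(); w=shot('wrist','w3')
f=np.asarray(w['frame'])[20:320,150:550]
cv2.imwrite('pics/w3c.png',cv2.cvtColor(cv2.resize(f,None,fx=2,fy=2,interpolation=2),cv2.COLOR_RGB2BGR))
```

```text
t 9.82 pos [ 0.4165 -0.1443  0.3223] q [-4.e-04  6.e-04  1.e+00  2.e-04] F [ 0.2  0.5 -0.3] w 1.002 gf 0.0 j [-0.5  -0.44  1.93  0.    1.65 -2.07]
```

View pics/w3c.png

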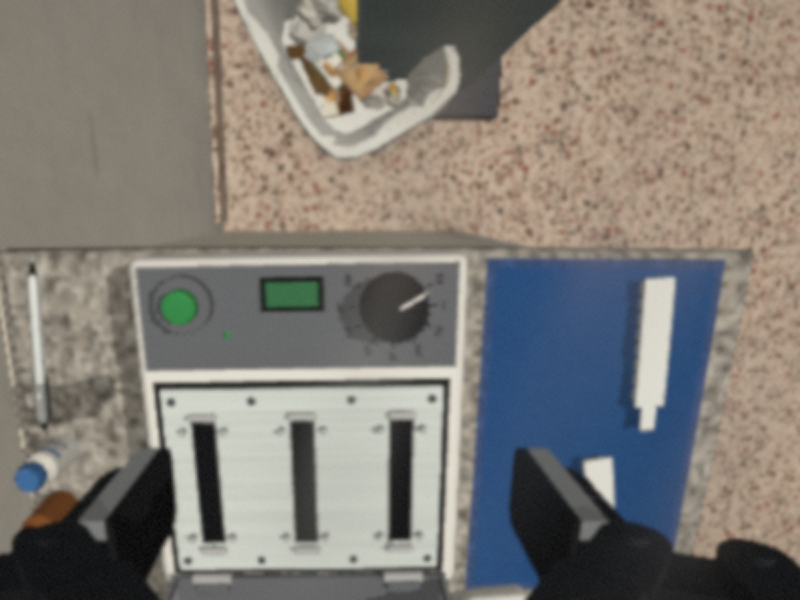

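```bash
cat >> h.py <<'E'
def pads(w,roi,th=75,zz=.056):
    g=cv2.cvtColor(np.asarray(w['frame']),cv2.COLOR_RGB2GRAY); k=np.zeros_like(g); x0,y0,x1,y1=roi
    k[y0:y1,x0:x1]=(g[y0:y1,x0:x1]<th); n,l,s,ce=cv2.connectedComponentsWithStats(k); out=[]
    for i in range(1,n):
        if s[i,4]>200:
            ys,xs=np.where(l==i); P=onz(w,np.c_[xs,ys].astype(float),zz)[:,:2]*1000
            c,wh,a=cv2.minAreaRect(P.astype(np.float32)); v=np.linalg.svd(P-P.mean(0),full_matrices=False)[2][0]; v*=np.sign(v[0])
            out.append((P.mean(0).round(1).tolist(),np.round(c,1).tolist(),np.round(wh,1).tolist(),round(float(np.arctan2(v[1],v[0])),4)))
    return out
def strip(w,roi,th=140,z=.0115):
    f=np.asarray(w['frame']); k=np.zeros(f.shape[:2],np.uint8); x0,y0,x1,y1=roi; k[y0:y1,x0:x1]=f[y0:y1,x0:x1].min(2)>th
    n,l,s,ce=cv2.connectedComponentsWithStats(k); i=1+s[1:,4].argmax(); ys,xs=np.where(l==i)
    P=onz(w,np.c_[xs,ys].astype(float),z)[:,:2]*1000
    r=cv2.minAreaRect(P.astype(np.float32)); c=P.mean(0); v=np.linalg.svd(P-c,full_matrices=False)[2][0]; v*=np.sign(v[0])
    a=(P-c)@v; b=(P-c)@[-v[1],v[0]]; return dict(n=len(P),bbox=s[i,:4].tolist(),c=c.round(1),ang=round(float(np.arctan2(v[1],v[0])),4),a=(a.min().round(1),a.max().round(1)),lo=(c+v*a.min()).round(1),hi=(c+v*a.max()).round(1),wid=round(float(np.ptp(b)),1))
E
python3 - <<'E'
from h import *
w=shot('wrist')
for t in (60,80): 
  for r in pads(w,(232,215,365,300),t): print(t,r)
print(strip(w,(455,140,500,250)))
print(proj(w,[[.603,.0785,.012]]))
for d in manip.search_frame(w,'dial')[:1]: e=np.array(d['extent']); c=(e[:2]+e[2:])/2; print(e,onz(w,[c],.066))
g=blob(w,(55,120,60),(85,255,255),(220,150,260,190)); print(g,onz(w,[g[0][1]],.066))
E
```

```text
60 ([546.2, -100.9], [548.1, -100.1], [94.8, 13.1], 0.0199)
60 ([549.2, -245.2], [550.6, -245.2], [93.5, 14.1], 0.0162)
60 ([544.6, -174.1], [548.7, -173.4], [93.0, 11.7], 0.0041)
80 ([547.6, -173.3], [548.9, -173.2], [96.4, 14.1], 0.017)
80 ([547.2, -100.9], [548.2, -101.0], [94.7, 14.7], 0.0072)
80 ([548.5, -245.2], [549.8, -245.1], [95.1, 15.0], 0.0171)
{'n': 1067, 'bbox': [467, 158, 21, 77], 'c': array([456.2, 103.4]), 'ang': 0.0541, 'a': (np.float64(-56.5), np.float64(68.9)), 'lo': array([399.7, 100.3]), 'hi': array([525. , 107.1]), 'wid': 25.0}
[[450.15734517 276.48303849]]
[330.  153.  363.  195.4] [[ 0.41565883 -0.10997359  0.066     ]]
[([231, 165, 17, 17, 216], array([239.15, 173.06]))] [[ 0.41382472 -0.25395301  0.066     ]]
```

Request:
arm_command(moves=[[1, [-0.04, 0.27, 0.18], -0.003], [1, [-0.08, 0.54, 0.35], -0.006], [1, [-0.12, 0.83, 0.53], -0.0086], [1, [-0.12, 0.83, 0.53], -0.0086], [1, [-0.12, 0.83, 0.53], -0.0086]])

```text
time: 10.38
tool_pos: [0.433, -0.0164, 0.2394]
tool_rot: [-0.003, -0.029, 1.0, 0.001]
contact_force: [0.4, -0.8, 0.0]
gripper_width: 1.002
grasp_force: 0.0
```

Request:
arm_command(moves=[[1, [-0.05, 0.27, 0.18], 0], [1, [-0.11, 0.54, 0.35], 0], [1, [-0.164, 0.813, 0.53], 0], [1, [-0.164, 0.813, 0.53], 0], [1, [-0.164, 0.813, 0.53], 0], [1, [-0.164, 0.813, 0.53], 0]])

```text
time: 10.88
tool_pos: [0.4525, 0.1036, 0.1635]
tool_rot: [-0.001, -0.027, 1.0, -0.0]
contact_force: [0.2, 0.4, 0.7]
gripper_width: 1.003
grasp_force: 0.0
```

```bash
cat >> h.py <<'E'
def avg(n=5):
    P=[];A=[]
    for _ in range(n):
        s=manip.state(); P.append(s['tool_pos']); x=Rq(s['tool_rot']).as_matrix()[:,0]; A.append(np.arctan2(-x[1],-x[0])); manip.grab_frame('side')
    print('avg pos',np.mean(P,0).round(4),'sd',np.std(P,0).round(4),'yaw',np.mean(A).round(4),'t',s['time'],'F',np.round(s['contact_force'],1),'w',round(s['gripper_width'],3)); return np.mean(P,0),np.mean(A)
E
python3 - <<'E'
from h import *
p,y=avg(4); w=shot('wrist','w4'); c=proj(w,[[.4522,.1031,.012]])[0]; print(c)
print(strip(w,(int(c[0])-70,20,int(c[0])+70,390)))
E
```

```text
avg pos [0.4531 0.1029 0.1647] sd [0.0004 0.0004 0.0008] yaw 0.0526 t 11.0333 F [-1.2 -0.2  0.7] w 0.999
[321.80181996 191.76205473]
{'n': 2762, 'bbox': [309, 138, 26, 122], 'c': array([455.4, 102.8]), 'ang': 0.0542, 'a': (np.float64(-55.1), np.float64(70.3)), 'lo': array([400.3,  99.9]), 'hi': array([525.5, 106.6]), 'wid': 24.4}
```

View pics/w4.png

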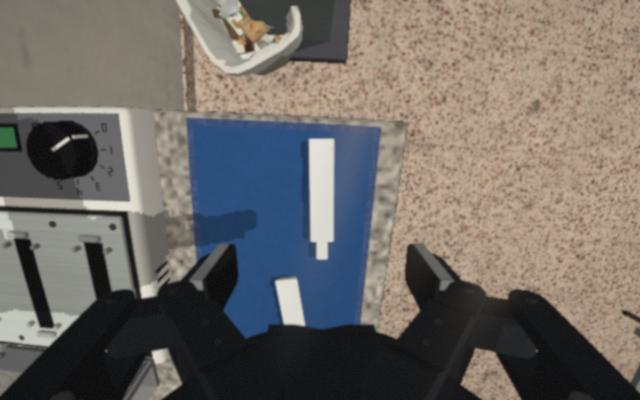

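Request:
arm_command(moves=[[1, [0, 0, 0.25], 0], [1, [0, 0, 0.5], 0], [1, [0, 0, 0.75], 0], [1, [0, 0, 0.88], 0], [1, [0, 0, 0.915], 0], [1, [0, 0, 0.915], 0], [1, [0, 0, 0.915], 0], [-1, [0, 0, 0.915], 0], [-1, [0, 0, 0.915], 0], [-1, [0, 0, 0.915], 0], [-1, [0, 0, 0.915], 0], [-1, [0, 0, 0.915], 0], [-1, [0, 0, 0.915], 0], [-1, [0, 0, 0.915], 0], [-1, [0, 0, 0.915], 0], [-1, [0, 0, 0.915], 0]])

```text
time: 12.47
tool_pos: [0.4529, 0.1036, 0.0277]
tool_rot: [0.0, -0.026, 1.0, 0.0]
contact_force: [-1.0, 0.4, 6.8]
gripper_width: 0.251
grasp_force: 58.5
```

Request:
arm_command(moves=[[-1, [0, 0, -0.1], 0], [-1, [0, 0, -0.3], 0], [-1, [0, 0, -0.5], 0], [-1, [0, 0, -0.7], 0], [-1, [0, 0, -0.8], 0], [-1, [0, 0, -0.8], 0], [-1, [0, 0, -0.8], 0]])

```text
time: 13.05
tool_pos: [0.4526, 0.1035, 0.1473]
tool_rot: [0.001, -0.026, 1.0, 0.0]
contact_force: [0.5, 0.9, -0.7]
gripper_width: 0.252
grasp_force: 59.0
```

Run:
```python
from h import *
p,y=avg(3); s=st(); w=shot('wrist','w5'); c=proj(w,[p+[0,0,-.02]])[0]; print(c)
f=np.asarray(w['frame'])[50:390,120:520]
cv2.imwrite('pics/w5c.png',cv2.cvtColor(f,cv2.COLOR_RGB2BGR))
```

```text
avg pos [0.4518 0.1034 0.146 ] sd [0.0006 0.     0.001 ] yaw 0.0527 t 13.15 F [ 0.2  0.4 -0.4] w 0.256
t 13.2 pos [0.4509 0.1034 0.1445] q [-1.900e-03 -2.630e-02  9.997e-01 -1.000e-04] F [-0.4 -0.6 -0.6] w 0.252 gf 59.0 j [ 0.06 -0.25  2.09  0.    1.31 -1.56]
[321.3735125  256.19852491]
```

View pics/w5c.png

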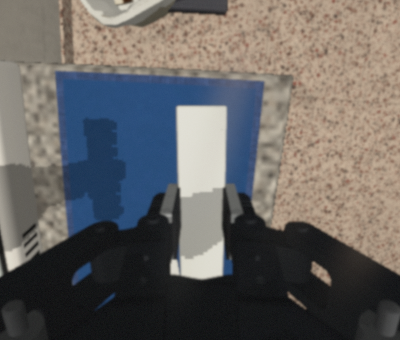

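Request:
arm_command(moves=[[-1, [-0.09, -0.23, 0], 0.002], [-1, [-0.19, -0.46, 0], 0.004], [-1, [-0.283, -0.7, 0], 0.006], [-1, [-0.283, -0.7, 0], 0.006], [-1, [-0.283, -0.7, 0], 0.006]])

```text
time: 13.67
tool_pos: [0.4999, -0.0006, 0.1453]
tool_rot: [-0.001, -0.006, 1.0, 0.0]
contact_force: [-0.2, 0.3, -0.9]
gripper_width: 0.248
grasp_force: 59.0
```

Request:
arm_command(moves=[[-1, [-0.1, -0.23, 0], 0], [-1, [-0.2, -0.46, 0], 0], [-1, [-0.308, -0.687, 0], 0], [-1, [-0.308, -0.687, 0], 0], [-1, [-0.308, -0.687, 0], 0], [-1, [-0.308, -0.687, 0], 0]])

```text
time: 14.17
tool_pos: [0.547, -0.1003, 0.1455]
tool_rot: [-0.001, -0.008, 1.0, 0.001]
contact_force: [0.0, 0.6, -0.4]
gripper_width: 0.249
grasp_force: 58.7
```

Run:
```python
from h import *
p,y=avg(4); w=shot('wrist','w6'); zt=p[2]-.027+.012
f=np.asarray(w['frame'])
front=p+np.array([-.0525,0,0]); front[2]=zt; print('pred front',proj(w,[front])[0], 'lanes', proj(w,[[.548,-.101,.056],[.5487,-.1732,.056],[.550,-.2452,.056]]).round(1))
print(strip(w,(260,60,400,250),150,zt))
for r in pads(w,(100,150,300,330),80): print(r)
```

```text
avg pos [ 0.5471 -0.1001  0.1459] sd [0.0001 0.0002 0.0003] yaw 0.0164 t 14.3167 F [-0.2  0.4  0.3] w 0.249
pred front [323.48456012 154.62079893] lanes [[319.9 213.7]
 [227.  213. ]
 [137.4 212.9]]
{'n': 12084, 'bbox': [260, 114, 102, 136], 'c': array([ 505.9, -105.6]), 'ang': 0.0954, 'a': (np.float64(-31.4), np.float64(38.0)), 'lo': array([ 474.6, -108.6]), 'hi': array([ 543.7, -102. ]), 'wid': 53.5}
([548.1, -245.6], [550.5, -245.5], [98.1, 17.2], 0.0146)
([608.9, -180.6], [580.4, -210.7], [157.6, 186.8], -0.744)
```

View pics/w6.png

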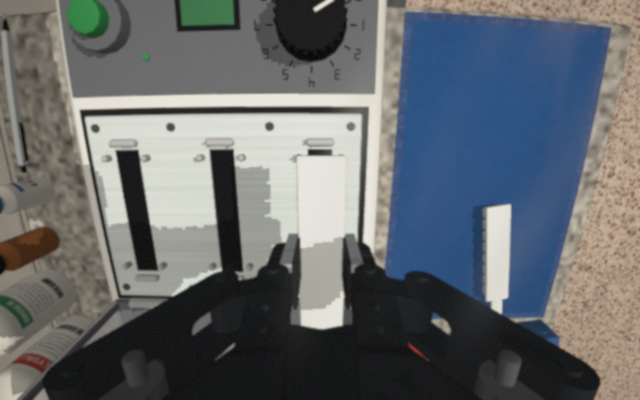

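Request:
arm_command(moves=[[-1, [-0.009, -0.006, 0.1], 0], [-1, [-0.009, -0.006, 0.2], 0], [-1, [-0.009, -0.006, 0.28], 0], [-1, [-0.009, -0.006, 0.34], 0], [-1, [-0.009, -0.006, 0.38], 0], [-1, [-0.009, -0.006, 0.4], 0], [-1, [-0.009, -0.006, 0.41], 0], [-1, [-0.009, -0.006, 0.41], 0], [-1, [-0.009, -0.006, 0.41], 0]])

```text
time: 15.17
tool_pos: [0.5497, -0.1025, 0.0859]
tool_rot: [0.001, -0.007, 1.0, -0.0]
contact_force: [0.8, -0.8, -0.7]
gripper_width: 0.252
grasp_force: 58.7
```

Run:
```python
from h import *
p,y=avg(3)
```

```text
avg pos [ 0.5498 -0.1026  0.086 ] sd [0.     0.     0.0001] yaw 0.0149 t 15.2667 F [-0.2  0.1  0.8] w 0.256
```

Request:
arm_command(moves=[[-1, [0.004, 0.005, 0.005], 0], [-1, [0.004, 0.005, 0.01], 0], [-1, [0.004, 0.005, 0.013], 0], [-1, [0.004, 0.005, 0.013], 0], [-0.3, [0.004, 0.005, 0.013], 0], [-0.1, [0.004, 0.005, 0.013], 0], [0.1, [0.004, 0.005, 0.013], 0], [0.1, [0.004, 0.005, 0.013], 0], [0.1, [0.004, 0.005, 0.013], 0]])

```text
time: 16.07
tool_pos: [0.5486, -0.1016, 0.0832]
tool_rot: [-0.0, -0.007, 1.0, 0.0]
contact_force: [0.8, -0.8, 0.6]
gripper_width: 0.551
grasp_force: 0.0
```

Request:
arm_command(moves=[[0.1, [0, 0, -0.1], 0], [0.1, [0, 0, -0.3], 0], [0.1, [0, 0, -0.6], 0], [0.1, [0, 0, -0.9], 0], [0.1, [0, 0, -1], 0], [0.1, [0, 0, -1], 0], [0.1, [0, 0, -1], 0], [0.1, [0, 0, -1], 0]])

```text
time: 16.73
tool_pos: [0.5481, -0.1015, 0.2322]
tool_rot: [-0.001, -0.007, 1.0, 0.0]
contact_force: [0.8, 0.7, -1.3]
gripper_width: 0.551
grasp_force: 0.0
```

Request:
arm_command(moves=[[1, [0.4, 0.3, 0], 0], [1, [0.8, 0.6, 0], 0], [1, [0.8, 0.6, 0], 0], [1, [0.8, 0.6, 0], 0], [1, [0.8, 0.6, 0], 0], [1, [0.8, 0.6, 0], 0]])

```text
time: 17.23
tool_pos: [0.4259, -0.0127, 0.2311]
tool_rot: [-0.001, -0.008, 1.0, 0.0]
contact_force: [-0.1, 0.2, -0.0]
gripper_width: 1.002
grasp_force: 0.0
```

Run:
```python
from h import *
p,y=avg(3); w=shot('wrist','w7')
f=np.asarray(w['frame'])[80:360,120:500]
cv2.imwrite('pics/w7c.png',cv2.cvtColor(cv2.resize(f,None,fx=2,fy=2,interpolation=2),cv2.COLOR_RGB2BGR))
print(proj(w,[[.548,-.101,.068],[.5487,-.1732,.056],[.550,-.2452,.056],[.6027,.0785,.012]]).round(1))
```

```text
avg pos [ 0.4266 -0.0132  0.2316] sd [0.0005 0.0004 0.0004] yaw 0.0155 t 17.3333 F [1.1 0.6 0.5] w 0.999
[[243.3 292.2]
 [186.2 285.5]
 [128.6 284.6]
 [385.2 305. ]]
```

View pics/w7c.png

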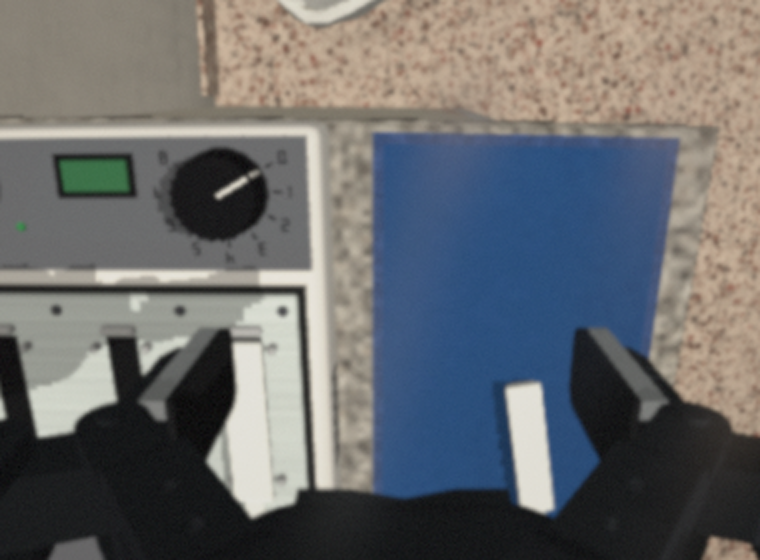

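Request:
arm_command(moves=[[0.5, [-0.2, 0.1, 0.1], -0.013], [0.5, [-0.4, 0.2, 0.2], -0.0263], [0.5, [-0.592, 0.3, 0.233], -0.0263], [0.5, [-0.592, 0.3, 0.233], -0.0263], [0.5, [-0.592, 0.3, 0.233], -0.0263]])

```text
time: 17.85
tool_pos: [0.5162, 0.0329, 0.1965]
tool_rot: [-0.002, -0.09, 0.996, 0.0]
contact_force: [-0.9, 0.2, 0.2]
gripper_width: 0.748
grasp_force: 0.0
```

Request:
arm_command(moves=[[0.5, [-0.2, 0.06, 0.1], 0], [0.5, [-0.4, 0.12, 0.2], 0], [0.5, [-0.632, 0.197, 0.233], 0], [0.5, [-0.632, 0.197, 0.233], 0], [0.5, [-0.632, 0.197, 0.233], 0], [0.5, [-0.632, 0.197, 0.233], 0]])

```text
time: 18.35
tool_pos: [0.6032, 0.0782, 0.1638]
tool_rot: [-0.0, -0.09, 0.996, -0.0]
contact_force: [-0.6, 0.2, 0.7]
gripper_width: 0.753
grasp_force: 0.0
```

Run:
```python
from h import *
p,y=avg(4); w=shot('wrist','w8'); c=proj(w,[[.603,.0785,.012]])[0].astype(int); print(c)
r=strip(w,(c[0]-60,60,c[0]+60,330)); print(r)
cv2.imwrite('pics/w8.png',np.asarray(w['frame'])[:,:,::-1])
v=(r['hi']-r['lo'])/np.linalg.norm(r['hi']-r['lo']); m=r['lo']+52.5*v; d=m/1000-p[:2]
print('mid',m,'tool x,y units',-(d@[np.cos(y),np.sin(y)])/.15,(d@[-np.sin(y),np.cos(y)])/.15,'dyaw',r['ang']-y,'turn',-(r['ang']-y)/6.2832)
# lane1 strip
s=strip(w,(0,80,200,330)); print(s)
```

```text
avg pos [0.6031 0.0781 0.1644] sd [0.0001 0.     0.0004] yaw 0.1793 t 18.5 F [-0.1  0.2  0.1] w 0.752
[321 193]
{'n': 2797, 'bbox': [308, 139, 26, 122], 'c': array([605.8,  78.5]), 'ang': 0.177, 'a': (np.float64(-55.0), np.float64(70.3)), 'lo': array([551.6,  68.8]), 'hi': array([675. ,  90.9]), 'wid': 24.6}
mid [603.27778224  78.05509714] tool x,y units -0.0009183430823550845 -0.0006479607653964377 dyaw -0.0022886677129636546 turn 0.000364251927833533
{'n': 12513, 'bbox': [0, 80, 147, 116], 'c': array([ 587.3, -158.9]), 'ang': -1.2253, 'a': (np.float64(-77.5), np.float64(109.3)), 'lo': array([561.1, -85.9]), 'hi': array([ 624.3, -261.7]), 'wid': 126.5}
```

Request:
arm_command(moves=[[0.5, [0, 0, 0.25], 0], [0.5, [0, 0, 0.5], 0], [0.5, [0, 0, 0.75], 0], [0.5, [0, 0, 0.88], 0], [0.5, [0, 0, 0.913], 0], [0.5, [0, 0, 0.913], 0], [0.5, [0, 0, 0.913], 0], [-1, [0, 0, 0.913], 0], [-1, [0, 0, 0.913], 0], [-1, [0, 0, 0.913], 0], [-1, [0, 0, 0.913], 0], [-1, [0, 0, 0.913], 0], [-1, [0, 0, 0.913], 0], [-1, [0, 0, 0.913], 0], [-1, [0, 0, 0.913], 0]])

```text
time: 19.85
tool_pos: [0.6048, 0.079, 0.0286]
tool_rot: [0.001, -0.09, 0.996, -0.0]
contact_force: [-1.1, -0.1, 5.0]
gripper_width: 0.25
grasp_force: 58.5
```

Request:
arm_command(moves=[[-1, [0, 0, -0.1], 0], [-1, [0, 0, -0.3], 0], [-1, [0, 0, -0.5], 0], [-1, [0, 0, -0.7], 0], [-1, [0, 0, -0.8], 0], [-1, [0, 0, -0.8], 0], [-1, [0, 0, -0.8], 0]])

```text
time: 20.43
tool_pos: [0.6041, 0.0789, 0.1478]
tool_rot: [0.001, -0.09, 0.996, -0.0]
contact_force: [0.5, 0.5, -1.0]
gripper_width: 0.25
grasp_force: 58.9
```

Request:
arm_command(moves=[[-1, [0.13, 0.023, 0], 0.009], [-1, [0.26, 0.046, 0], 0.018], [-1, [0.38, 0.069, 0], 0.0261], [-1, [0.38, 0.069, 0], 0.0261], [-1, [0.38, 0.069, 0], 0.0261], [-1, [0.38, 0.069, 0], 0.0261]])

```text
time: 20.93
tool_pos: [0.5453, 0.0789, 0.1453]
tool_rot: [-0.001, -0.008, 1.0, -0.0]
contact_force: [-0.5, -0.6, 0.6]
gripper_width: 0.251
grasp_force: 58.9
```

Request:
arm_command(moves=[[-1, [0, -0.24, 0], 0], [-1, [0, -0.48, 0], 0], [-1, [0.002, -0.72, 0], 0], [-1, [0.002, -0.72, 0], 0], [-1, [0.002, -0.72, 0], 0]])

```text
time: 21.35
tool_pos: [0.5476, -0.0307, 0.1462]
tool_rot: [-0.0, -0.007, 1.0, 0.0]
contact_force: [0.0, -0.5, 0.2]
gripper_width: 0.249
grasp_force: 59.0
```

Run:
```python
from h import *
st()
```

```text
t 21.35 pos [ 0.5476 -0.0307  0.1462] q [-1.0e-04 -6.6e-03  1.0e+00  2.0e-04] F [ 0.  -0.5  0.2] w 0.249 gf 59.0 j [-0.19 -0.03  1.89  0.    1.29 -1.78]
```

Request:
arm_command(moves=[[-1, [0, -0.24, 0], 0], [-1, [0, -0.48, 0], 0], [-1, [0.002, -0.72, 0], 0], [-1, [0.002, -0.72, 0], 0], [-1, [0.002, -0.72, 0], 0]])

```text
time: 21.77
tool_pos: [0.5489, -0.1375, 0.1463]
tool_rot: [-0.0, -0.007, 1.0, 0.0]
contact_force: [-0.0, 0.4, -0.2]
gripper_width: 0.246
grasp_force: 59.0
```

Request:
arm_command(moves=[[-1, [0, -0.24, 0], 0], [-1, [0, -0.48, 0], 0], [-1, [0.002, -0.71, 0], 0], [-1, [0.002, -0.71, 0], 0], [-1, [0.002, -0.71, 0], 0], [-1, [0.002, -0.71, 0], 0]])

```text
time: 22.27
tool_pos: [0.5502, -0.2418, 0.146]
tool_rot: [-0.0, -0.009, 1.0, 0.001]
contact_force: [0.2, -0.0, -1.4]
gripper_width: 0.251
grasp_force: 59.1
```

Run:
```python
from h import *
p,y=avg(4); w=shot('wrist','w9'); zt=p[2]-.027+.012
front=p+np.array([-.0525,0,0]); front[2]=zt; print('pred front',proj(w,[front,p+[-.0525,-.012,zt-p[2]],p+[-.0525,.012,zt-p[2]]]).round(1), 'lanes', proj(w,[[.548,-.101,.056],[.5487,-.1732,.056],[.550,-.2452,.056]]).round(1))
g=cv2.cvtColor(np.asarray(w['frame']),cv2.COLOR_RGB2GRAY)
print('col',g[130:180,322].tolist()); print('row',g[175,280:370].tolist())
for r in pads(w,(345,130,480,270),80): print(r)
d=np.array([.5502,-.2453])-p[:2]; print('tool units',-(d@[np.cos(y),np.sin(y)])/.15,(d@[-np.sin(y),np.cos(y)])/.15)
```

```text
avg pos [ 0.5501 -0.2417  0.1461] sd [0.     0.0001 0.0001] yaw 0.0183 t 22.4167 F [ 0.3 -0.3 -1.1] w 0.247
pred front [[324.1 155.5]
 [298.5 155. ]
 [349.7 156. ]] lanes [[499.2 213.3]
 [409.6 212.8]
 [316.8 212.8]]
col [196, 197, 199, 199, 197, 194, 182, 160, 154, 161, 167, 164, 156, 143, 129, 140, 170, 166, 119, 69, 61, 102, 156, 187, 201, 200, 202, 203, 202, 202, 202, 203, 203, 203, 202, 202, 204, 202, 202, 202, 201, 202, 202, 203, 202, 202, 202, 203, 202, 202]
row [195, 196, 197, 196, 197, 197, 197, 198, 197, 196, 196, 197, 196, 196, 197, 191, 180, 179, 189, 199, 204, 204, 204, 203, 203, 204, 205, 204, 204, 204, 204, 203, 205, 203, 202, 203, 203, 202, 202, 201, 202, 203, 202, 203, 202, 202, 202, 201, 201, 201, 200, 202, 202, 200, 200, 200, 201, 200, 200, 199, 199, 202, 200, 199, 195, 191, 189, 191, 190, 192, 192, 191, 192, 190, 192, 192, 191, 192, 192, 192, 191, 191, 190, 192, 191, 191, 192, 192, 190, 190]
([546.1, -173.3], [548.9, -173.3], [97.1, 16.7], 0.0168)
([588.7, -204.9], [586.6, -202.6], [22.3, 23.1], 0.4007)
tool units -0.00027022166974960545 -0.024200687273904255
```

Run:
```python
from h import *
a=cv2.imread('pics/w6.png',0); b=cv2.imread('pics/w9.png',0); p=manip.state()
print('w6 col',a[145:170,322].tolist())
for v in (165,190,220): 
  for n,im in (('w6',a),('w9',b)):
    d=np.diff(cv2.GaussianBlur(im,(3,3),0)[v,280:370].astype(int)); i=np.where(abs(d)>=5)[0]; print(v,n,[(int(k)+280,int(d[k])) for k in i])
```

```text
w6 col [153, 164, 194, 188, 132, 75, 58, 58, 60, 79, 134, 192, 220, 227, 229, 229, 228, 229, 229, 228, 228, 228, 228, 229, 227]
165 w6 [(294, -7), (296, 6), (297, 9), (298, 5), (357, -9), (358, -22), (359, -38), (360, -38), (361, -24), (362, -9), (363, 8), (364, 29), (365, 46), (366, 41), (367, 22), (368, 6)]
165 w9 [(297, 8), (298, 8)]
190 w6 [(295, -6), (297, 9), (298, 9), (356, -7), (357, -21), (358, -40), (359, -45), (360, -32), (361, -11), (362, 11), (363, 36), (364, 52), (365, 43), (366, 20), (367, 5)]
190 w9 [(294, -5), (295, -7), (297, 9), (298, 12), (299, 6), (343, -5), (344, -6)]
220 w6 [(280, 6), (295, -5), (298, 9), (299, 8), (355, -12), (356, -28), (357, -44), (358, -45), (359, -29), (361, 22), (362, 48), (363, 55), (364, 37), (365, 14)]
220 w9 [(280, 16), (281, 5), (296, -6), (298, 8), (299, 10), (343, -5)]
```

Request:
arm_command(moves=[[-1, [-0.012, -0.024, 0.1], 0], [-1, [-0.012, -0.024, 0.2], 0], [-1, [-0.012, -0.024, 0.28], 0], [-1, [-0.012, -0.024, 0.34], 0], [-1, [-0.012, -0.024, 0.37], 0], [-1, [-0.012, -0.024, 0.37], 0], [-1, [-0.012, -0.024, 0.37], 0]])

```text
time: 23.1
tool_pos: [0.5518, -0.2471, 0.0911]
tool_rot: [0.0, -0.008, 1.0, 0.0]
contact_force: [-0.5, -0.8, -0.6]
gripper_width: 0.251
grasp_force: 59.1
```

Run:
```python
from h import *
p,y=avg(3); w=shot('wrist','w10')
g=cv2.cvtColor(np.asarray(w['frame']),cv2.COLOR_RGB2GRAY)
print('pred front',proj(w,[p+[-.0525,0,-.015]]).round(1),'lane',proj(w,[[.5502,-.2453,.056],[.5502-.055,-.246,.062]]).round(1))
c=np.asarray(w['frame'])[60:260,210:440]
cv2.imwrite('pics/w10c.png',cv2.resize(c,None,fx=3,fy=3,interpolation=2)[:,:,::-1])
```

```text
avg pos [ 0.552  -0.2473  0.0916] sd [0.0002 0.0002 0.0004] yaw 0.0163 t 23.2 F [ 0.9  0.8 -0.8] w 0.248
pred front [[323.8 154.7]] lane [[325.1 237.9]
 [326.2 143.2]]
```

View pics/w10c.png

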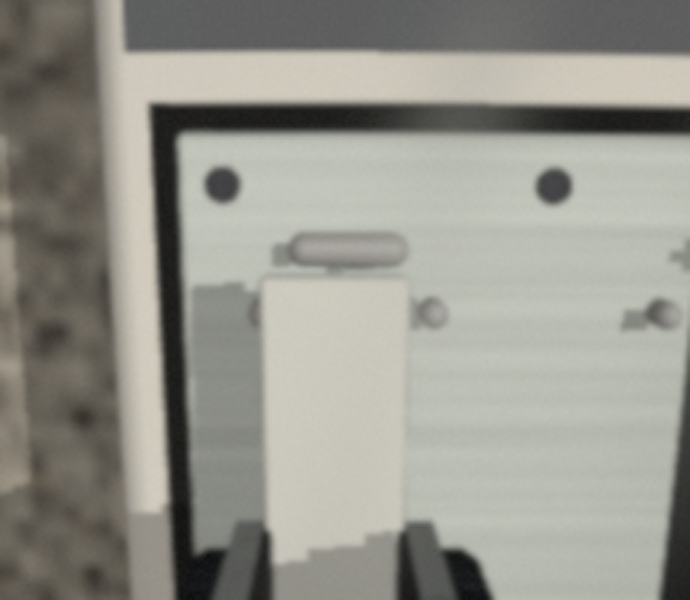

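Request:
arm_command(moves=[[-1, [0.003, 0.017, 0], 0], [-1, [0.003, 0.017, 0.02], 0], [-1, [0.003, 0.017, 0.04], 0], [-1, [0.003, 0.017, 0.055], 0], [-1, [0.003, 0.017, 0.055], 0], [-1, [0.003, 0.017, 0.055], 0]])

```text
time: 23.8
tool_pos: [0.5515, -0.2447, 0.0846]
tool_rot: [-0.0, -0.008, 1.0, 0.0]
contact_force: [-5.0, 2.3, 9.9]
gripper_width: 0.25
grasp_force: 60.0
```

Run:
```python
from h import *
p,y=avg(3)
```

```text
avg pos [ 0.5515 -0.2447  0.0846] sd [0. 0. 0.] yaw 0.0164 t 23.9 F [-4.9  2.2  9.3] w 0.249
```

Request:
arm_command(moves=[[-1, [0.003, 0, -0.006], 0], [-1, [0.003, 0, -0.006], 0], [-0.3, [0.003, 0, -0.006], 0], [-0.1, [0.003, 0, -0.006], 0], [0.1, [0.003, 0, -0.006], 0], [0.1, [0.003, 0, -0.006], 0], [0.1, [0.003, 0, -0.006], 0], [0.1, [0.003, 0, -0.1], 0], [0.1, [0.003, 0, -0.3], 0], [0.1, [0.003, 0, -0.6], 0], [0.1, [0.003, 0, -0.9], 0], [0.1, [0.003, 0, -1], 0], [0.1, [0.003, 0, -1], 0], [0.1, [0.003, 0, -1], 0]])

```text
time: 25.12
tool_pos: [0.5518, -0.2452, 0.2364]
tool_rot: [0.002, -0.008, 1.0, -0.001]
contact_force: [-0.0, -0.5, -0.0]
gripper_width: 0.549
grasp_force: 0.0
```

Request:
arm_command(moves=[[0.1, [0.5, 0.2, -0.2], 0], [0.1, [0.9, 0.48, -0.4], 0], [0.1, [0.9, 0.48, -0.5], 0], [0.1, [0.9, 0.48, -0.5], 0], [0.1, [0.9, 0.48, -0.5], 0], [0.1, [0.9, 0.48, -0.5], 0]])

```text
time: 25.62
tool_pos: [0.4139, -0.1743, 0.3087]
tool_rot: [0.001, -0.008, 1.0, -0.001]
contact_force: [0.4, -0.3, 0.1]
gripper_width: 0.55
grasp_force: 0.0
```

Run:
```python
from h import *
p,y=avg(3); w=shot('wrist','w11')
q=proj(w,[[.548,-.101,.068],[.5487,-.1732,.056],[.5502,-.2453,.068]]); print(q.round(1))
x0,y0=int(q[1,0])-130,int(q[1,1])-120
c=np.asarray(w['frame'])[max(y0,0):y0+220,x0:x0+260]; print(x0,y0)
cv2.imwrite('pics/w11c.png',cv2.resize(c,None,fx=2.7,fy=2.7,interpolation=2)[:,:,::-1])
```

```text
avg pos [ 0.4142 -0.1745  0.3073] sd [0.0002 0.0002 0.0011] yaw 0.0162 t 25.7167 F [-0.6 -0.8  0.6] w 0.551
[[371.4 272.3]
 [320.1 268. ]
 [268.8 272.4]]
190 148
```

View pics/w11c.png

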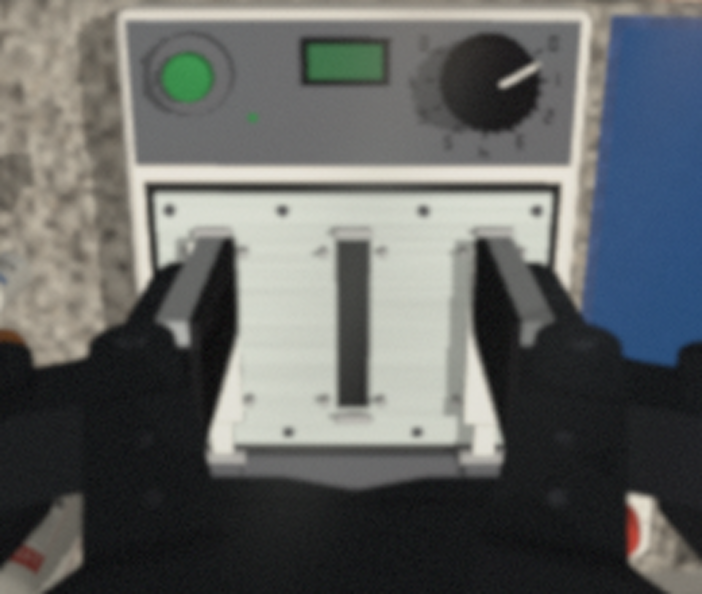

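Request:
arm_command(moves=[[-1, [-0.2, 0, 0.2], 0], [-1, [-0.4, 0, 0.4], 0], [-1, [-0.467, 0, 0.667], 0], [-1, [-0.467, 0, 0.667], 0], [-1, [-0.467, 0, 0.667], 0], [-1, [-0.467, 0, 0.667], 0], [-1, [-0.467, 0, 0.667], 0], [-1, [-0.467, 0, 0.667], 0]])

```text
time: 26.48
tool_pos: [0.4855, -0.1745, 0.2104]
tool_rot: [0.002, -0.008, 1.0, -0.001]
contact_force: [-0.5, -0.3, 0.4]
gripper_width: -0.001
grasp_force: 0.0
```

Run:
```python
from h import *
p,y=avg(3); w=shot('wrist','w12')
f=np.asarray(w['frame'])[:,:,::-1].copy()
ims=[]
for l in ([.548,-.101],[.5502,-.2453]):
    q=proj(w,[[*l,.056]])[0]; x0,y0=int(q[0])-48,int(q[1])-95; print(q,x0,y0)
    c=f[max(y0,0):y0+190,x0:x0+96]; c=cv2.convertScaleAbs(c,alpha=2.2,beta=-270); ims.append(cv2.resize(c,None,fx=3.1,fy=3.1,interpolation=2))
h=min(i.shape[0] for i in ims); cv2.imwrite('pics/w12c.png',np.hstack([i[:h] for i in ims]))
```

```text
avg pos [ 0.4853 -0.1744  0.2103] sd [0.0001 0.0001 0.0002] yaw 0.0158 t 26.5833 F [ 1.2  0.7 -0.3] w -0.001
[389.65712805 251.96158982] 341 156
[252.63245483 251.80422412] 204 156
```

View pics/w12c.png

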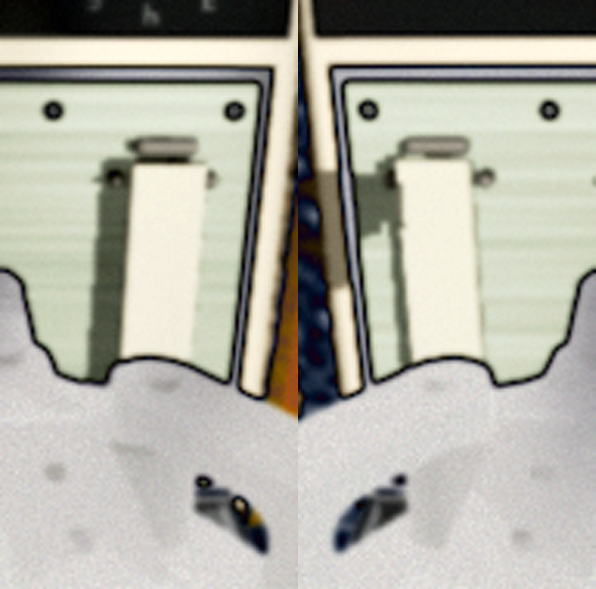

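Run:
```python
from h import *
w=shot('wrist')
for n,l,uv,bar in ((1,(.548,-.101),[[383.9,208.6],[407.8,208.6]],[341+163/3.1,156+147/3.1]),(3,(.5502,-.2453),[[235.9,206.6],[259.5,206.6]],[204+137/3.1,156+147/3.1])):
    for z in (.068,): 
        P=onz(w,uv,z)[:,:2]; b=onz(w,[bar],.060)[0,:2]; m=P.mean(0)+[.0525,.0525*.0155]; print(n,'width',np.ptp(P[:,1]).round(4),'mid err mm',((m-l)*1000).round(1),'bar->lane',((b+[.055,.0009]-l)*1000).round(1))
```

```text
1 width 0.0231 mid err mm [ 0.7 -0.2] bar->lane [ 0.3 -0.6]
3 width 0.0228 mid err mm [-1.2  1.8] bar->lane [0.5 0.5]
```

Request:
arm_command(moves=[[0.5, [0, 0, -0.25], 0], [0.5, [0, 0, -0.5], 0], [0.5, [-0.1, 0, -0.733], 0], [0.5, [-0.4, 0, -0.733], 0], [0.5, [-0.7, 0, -0.733], 0], [0.5, [-0.8, 0, -0.733], 0], [0.5, [-0.8, 0, -0.733], 0], [0.5, [-0.8, 0, -0.733], 0]])

```text
time: 27.4
tool_pos: [0.6051, -0.1715, 0.3171]
tool_rot: [-0.001, -0.008, 1.0, 0.0]
contact_force: [0.1, -0.9, -0.2]
gripper_width: 0.754
grasp_force: 0.0
```

Request:
arm_command(moves=[[0.5, [-0.2, 0, 0], 0], [0.5, [-0.34, 0, 0], 0], [0.5, [-0.34, 0, 0], 0], [0.5, [-0.34, 0, 0], 0]])

```text
time: 27.73
tool_pos: [0.655, -0.1709, 0.3175]
tool_rot: [-0.001, -0.008, 1.0, 0.0]
contact_force: [-0.0, -0.1, 0.5]
gripper_width: 0.749
grasp_force: 0.0
```

Run:
```python
from h import *
p,y=avg(3); q=shot('scene'); w=shot('wrist'); 
B=((108,120,50),(128,255,255)); c=proj(q,[[.654,-.172,.2255]])[0].astype(int); print(c)
for r in blob(q,*B,(c[0]-40,c[1]-40,c[0]+40,c[1]+40),15): print(r)
c=proj(w,[[.654,-.172,.2255]])[0].astype(int); print(c)
for r in blob(w,*B,(max(c[0]-60,0),max(c[1]-60,0),c[0]+60,c[1]+60),15): print(r,onz(w,[r[1]],.239))
```

```text
avg pos [ 0.6547 -0.171   0.3178] sd [0.0002 0.     0.0002] yaw 0.016 t 27.8333 F [0.9 0.1 0.1] w 0.751
[297 121]
([292, 113, 11, 18, 98], array([296.55, 121.08]))
[319 211]
([297, 199, 47, 24, 791], array([317.25, 212.35])) [[ 0.65074626 -0.17398279  0.239     ]]
```

Run:
```python
import numpy as np
r=.1819
def P(f): return np.array([.026+r*np.cos(f),.180-r*np.sin(f)])/.15
for a,b,n in ((1.7143,1.0,9),(1.0,.19,12)):
    print(a,b,[ (P(f)-P(a)).round(3).tolist() for f in np.linspace(a,b,n+1)[1:]])
```

```text
1.7143 1.0 [[0.096, -0.01], [0.192, -0.012], [0.288, -0.007], [0.383, 0.006], [0.477, 0.026], [0.569, 0.054], [0.659, 0.089], [0.746, 0.131], [0.829, 0.18]]
1.0 0.19 [[0.067, 0.047], [0.131, 0.097], [0.192, 0.153], [0.248, 0.212], [0.301, 0.275], [0.349, 0.341], [0.393, 0.41], [0.431, 0.482], [0.465, 0.557], [0.494, 0.633], [0.517, 0.712], [0.536, 0.791]]
```

Request:
arm_command(moves=[[0.5, [0, 0, 0.2], 0], [0.5, [0, 0, 0.4], 0], [0.5, [0, 0, 0.54], 0], [0.5, [0, 0, 0.54], 0], [0.5, [0, 0, 0.54], 0], [-1, [0, 0, 0.54], 0], [-1, [0, 0, 0.54], 0], [-1, [0, 0, 0.54], 0], [-1, [0, 0, 0.54], 0], [-1, [0, 0, 0.54], 0], [-1, [0, 0, 0.54], 0], [-1, [0, 0, 0.54], 0]])

```text
time: 28.98
tool_pos: [0.6562, -0.1717, 0.2386]
tool_rot: [0.001, -0.008, 1.0, -0.001]
contact_force: [-0.4, -3.6, 5.3]
gripper_width: 0.407
grasp_force: 62.7
```

Request:
arm_command(moves=[[-1, [0.096, 0, -0.01], 0], [-1, [0.192, 0, -0.012], 0], [-1, [0.288, 0, -0.007], 0], [-1, [0.383, 0, 0.006], 0], [-1, [0.477, 0, 0.026], 0], [-1, [0.569, 0, 0.054], 0], [-1, [0.659, 0, 0.089], 0], [-1, [0.746, 0, 0.131], 0], [-1, [0.829, 0, 0.18], 0], [-1, [0.829, 0, 0.18], 0]])

```text
time: 29.82
tool_pos: [0.5304, -0.1736, 0.2112]
tool_rot: [0.001, -0.008, 1.0, -0.001]
contact_force: [-4.4, -2.5, 7.2]
gripper_width: 0.406
grasp_force: 64.2
```

```bash
python3 -c "
from h import *
st()"
```

```text
t 29.82 pos [ 0.5304 -0.1736  0.2112] q [ 6.0e-04 -7.7e-03  1.0e+00 -1.1e-03] F [-4.4 -2.5  7.2] w 0.406 gf 64.2 j [-0.45 -0.08  1.82 -0.    1.4  -2.04]
```

Request:
arm_command(moves=[[-1, [0.067, 0, 0.047], 0], [-1, [0.131, 0, 0.097], 0], [-1, [0.192, 0, 0.153], 0], [-1, [0.248, 0, 0.212], 0], [-1, [0.301, 0, 0.275], 0], [-1, [0.349, 0, 0.341], 0], [-1, [0.393, 0, 0.41], 0], [-1, [0.431, 0, 0.482], 0], [-1, [0.465, 0, 0.557], 0], [-1, [0.494, 0, 0.633], 0], [-1, [0.517, 0, 0.712], 0], [-1, [0.53, 0, 0.76], 0], [-1, [0.536, 0, 0.791], 0], [-1, [0.536, 0, 0.791], 0]])

```text
time: 30.98
tool_pos: [0.4508, -0.1746, 0.0905]
tool_rot: [0.0, -0.008, 1.0, -0.0]
contact_force: [-1.9, -4.4, -0.8]
gripper_width: 0.407
grasp_force: 68.9
```

```bash
python3 -c "
from h import *
st()"
```

```text
t 30.98 pos [ 0.4508 -0.1746  0.0905] q [ 1.e-04 -8.e-03  1.e+00 -5.e-04] F [-1.9 -4.4 -0.8] w 0.407 gf 68.9 j [-0.52 -0.12  2.08 -0.    1.19 -2.11]
```

Request:
arm_command(moves=[[-1, [0.003, 0, 0.03], 0], [-1, [0.006, 0, 0.066], 0], [-1, [0.006, 0, 0.066], 0], [0.2, [0.006, 0, 0.06], 0], [0.4, [0.006, 0, 0.06], 0], [0.4, [0.006, 0, 0.06], 0], [0.4, [0.006, 0, 0.06], 0], [0.4, [0.006, 0, 0.06], 0], [0.4, [0, 0, -0.1], 0], [0.4, [0, 0, -0.3], 0], [-1, [0, 0, -0.3], 0], [-1, [0, 0, -0.3], 0], [-1, [0, 0, -0.3], 0], [-1, [0, 0, -0.3], 0], [-1, [0, 0, -0.3], 0], [-1, [0, 0, -0.3], 0], [-1, [0, 0, -0.3], 0]])

```text
time: 32.4
tool_pos: [0.4505, -0.174, 0.1351]
tool_rot: [-0.001, -0.008, 1.0, 0.0]
contact_force: [1.0, -0.1, 0.1]
gripper_width: -0.003
grasp_force: 0.0
```

Run:
```python
from h import *
p,y=avg(3); q=shot('scene');s=shot('side')
B=((108,120,50),(128,255,255))
for c in (q,s):
  for X in ([.4547,-.175,.066],[.4547,-.175,.076]): print(proj(c,[X])[0].round(1))
  u=proj(c,[[.4547,-.175,.07]])[0].astype(int)
  print(blob(c,*B,(u[0]-25,u[1]-25,u[0]+25,u[1]+25),10))
```

```text
avg pos [ 0.4506 -0.174   0.1354] sd [0.0001 0.0001 0.0002] yaw 0.0162 t 32.5 F [ 0.1 -0.4 -0.5] w -0.0
[376.9 201.2]
[377.3 198.2]
[([369, 191, 16, 14, 126], array([376.36, 197.71]))]
[340.9 239.3]
[341.2 236. ]
[([331, 229, 20, 13, 183], array([340.31, 234.79]))]
```

Request:
arm_command(moves=[[-1, [0, 0, 0.06], 0], [-1, [0, 0, 0.12], 0], [-1, [0, 0, 0.16], 0], [-1, [0, 0, 0.19], 0], [-1, [0, 0, 0.21], 0], [-1, [0, 0, 0.23], 0], [-1, [0, 0, 0.245], 0], [-1, [0, 0, 0.255], 0], [-1, [0, 0, 0.263], 0], [-1, [0, 0, 0.263], 0]])

```text
time: 33.48
tool_pos: [0.4511, -0.1743, 0.097]
tool_rot: [0.0, -0.008, 1.0, -0.0]
contact_force: [-1.9, 1.0, 2.3]
gripper_width: -0.002
grasp_force: 1.3
```

Run:
```python
from h import *
p,y=avg(3)
```

```text
avg pos [ 0.4511 -0.1743  0.097 ] sd [0. 0. 0.] yaw 0.0162 t 33.5833 F [-1.7  0.8  3. ] w 0.002
```

Request:
arm_command(moves=[[-1, [0, 0, 0.006], 0], [-1, [0, 0, 0.012], 0], [-1, [0, 0, 0.018], 0], [-1, [0, 0, 0.018], 0]])

```text
time: 33.97
tool_pos: [0.4513, -0.1745, 0.0968]
tool_rot: [-0.001, -0.008, 1.0, 0.0]
contact_force: [-8.1, 4.7, 18.6]
gripper_width: 0.003
grasp_force: 9.5
```

Request:
arm_command(moves=[[-1, [0, 0, 0.004], 0], [-1, [0, 0, 0.008], 0], [-1, [0, 0, 0.008], 0]])

```text
time: 34.22
tool_pos: [0.4513, -0.1745, 0.0968]
tool_rot: [-0.001, -0.008, 1.0, 0.0]
contact_force: [-11.9, 6.7, 24.8]
gripper_width: 0.0
grasp_force: 12.8
```

Request:
arm_command(moves=[[-1, [0, 0, -0.1], 0], [-1, [0, 0, -0.3], 0], [1, [0, 0, -0.5], 0], [1, [0.1, 0.2, -0.5], 0], [1, [0.237, 0.437, -0.5], 0], [1, [0.237, 0.437, -0.5], 0], [1, [0.237, 0.437, -0.5], 0], [1, [0.237, 0.437, -0.5], 0], [1, [0.237, 0.437, -0.5], 0]])

```text
time: 34.97
tool_pos: [0.4148, -0.1099, 0.1679]
tool_rot: [0.0, -0.008, 1.0, -0.0]
contact_force: [0.9, 0.5, -0.1]
gripper_width: 0.974
grasp_force: 0.0
```

Run:
```python
from h import *
p,y=avg(4); w=shot('wrist','w13')
for d in manip.search_frame(w,'dial')[:2]: e=np.array(d['extent']); c=(e[:2]+e[2:])/2; print(e,d['confidence'],onz(w,[c],.070))
h=np.asarray(w['frame']).max(2); q=proj(w,[[.415,-.1095,.07]])[0].astype(int); print(q)
k=np.zeros_like(h); r=70; k[max(q[1]-r,0):q[1]+r,q[0]-r:q[0]+r]=h[max(q[1]-r,0):q[1]+r,q[0]-r:q[0]+r]<50
n,l,s,ce=cv2.connectedComponentsWithStats(k)
for i in range(1,n):
    if s[i,4]>800: print(s[i],ce[i],onz(w,[s[i,:2]+s[i,2:4]/2],.074))
```

```text
avg pos [ 0.4148 -0.11    0.1678] sd [0.0001 0.0001 0.0001] yaw 0.0154 t 35.1167 F [-0.5  0.6  1. ] w 0.999
[295.6 175.4 351.  239.8] 0.57 [[ 0.41253921 -0.10813466  0.07      ]]
[106.2 157.2 382.8 400. ] 0.17 [[ 0.47751267 -0.17485063  0.07      ]]
[321 210]
[294 180  29  53 944] [306.80508475 204.85381356] [[ 0.41061677 -0.11975144  0.074     ]]
```

Request:
arm_command(moves=[[1, [0, 0, 0.2], 0], [1, [0, 0, 0.4], 0], [1, [0, 0, 0.52], 0], [1, [0, 0, 0.572], 0], [1, [0, 0, 0.572], 0], [1, [0, 0, 0.572], 0], [-1, [0, 0, 0.572], 0], [-1, [0, 0, 0.572], 0], [-1, [0, 0, 0.572], 0], [-1, [0, 0, 0.572], 0], [-1, [0, 0, 0.572], 0], [-1, [0, 0, 0.572], 0], [-1, [0, 0, 0.572], 0]])

```text
time: 36.35
tool_pos: [0.4151, -0.1092, 0.0836]
tool_rot: [0.001, -0.008, 1.0, 0.0]
contact_force: [-2.7, 2.9, 7.6]
gripper_width: 0.482
grasp_force: 60.2
```

Run:
```python
from h import *
p,y=avg(3)
```

```text
avg pos [ 0.4151 -0.1092  0.0836] sd [0. 0. 0.] yaw 0.0161 t 36.45 F [-2.6  1.6  7.3] w 0.479
```

Request:
arm_command(moves=[[-1, [0, 0, -0.006], 0.018], [-1, [0, 0, -0.006], 0.036], [-1, [0, 0, -0.006], 0.054], [-1, [0, 0, -0.006], 0.072], [-1, [0, 0, -0.006], 0.09], [-1, [0, 0, -0.006], 0.108], [-1, [0, 0, -0.006], 0.126], [-1, [0, 0, -0.006], 0.144], [-1, [0, 0, -0.006], 0.162], [-1, [0, 0, -0.006], 0.18], [-1, [0, 0, -0.006], 0.198], [-1, [0, 0, -0.006], 0.21], [-1, [0, 0, -0.006], 0.21]])

```text
time: 37.58
tool_pos: [0.4153, -0.1088, 0.0837]
tool_rot: [0.001, 0.607, 0.795, 0.001]
contact_force: [2.8, 4.1, 2.1]
gripper_width: 0.481
grasp_force: 61.4
```

Request:
arm_command(moves=[[-1, [0, 0, 0], 0.018], [-1, [0, 0, 0], 0.036], [-1, [0, 0, 0], 0.054], [-1, [0, 0, 0], 0.072], [-1, [0, 0, 0], 0.09], [-1, [0, 0, 0], 0.108], [-1, [0, 0, 0], 0.126], [-1, [0, 0, 0], 0.144], [-1, [0, 0, 0], 0.162], [-1, [0, 0, 0], 0.18], [-1, [0, 0, 0], 0.198], [-1, [0, 0, 0], 0.207], [-1, [0, 0, 0], 0.207], [-1, [0, 0, 0], 0.207]])

```text
time: 38.75
tool_pos: [0.4158, -0.1091, 0.0838]
tool_rot: [0.0, 0.964, 0.267, 0.002]
contact_force: [4.0, 4.3, -0.4]
gripper_width: 0.477
grasp_force: 61.2
```

Run:
```python
from h import *
p,y=avg(3); s=st(); print(s['ft_torque'])
```

```text
avg pos [ 0.4158 -0.109   0.0837] sd [0. 0. 0.] yaw -2.6019 t 38.85 F [ 3.8  3.8 -0.8] w 0.482
t 38.9 pos [ 0.4158 -0.109   0.0837] q [4.000e-04 9.638e-01 2.666e-01 2.100e-03] F [ 5.2  3.3 -0.2] w 0.478 gf 61.2 j [-0.43 -0.26  2.21  0.    1.19  0.6 ]
[ 0.48604451 -0.72166348 -0.02988246]
```

Request:
arm_command(moves=[[0, [0, 0, 0], 0], [0.6, [0, 0, 0], 0], [0.6, [0, 0, 0], 0], [0.6, [0, 0, 0], 0], [0.6, [0, 0, -0.15], 0], [0.6, [0, 0, -0.4], 0], [0.6, [0, 0, -0.7], 0], [0.6, [0, 0, -0.9], 0], [0.6, [0, 0, -0.9], 0], [0.6, [0, 0, -0.9], 0]])

```text
time: 39.73
tool_pos: [0.4155, -0.11, 0.2207]
tool_rot: [0.002, 0.964, 0.266, 0.002]
contact_force: [-0.4, 0.5, -0.1]
gripper_width: 0.803
grasp_force: 0.0
```

```bash
cat >> h.py <<'E'
def dialang(w,c=(.415,-.1093),yaw=.0155):
    # sample the dial top (z .074): bright pointer, polar
    g=cv2.cvtColor(np.asarray(w['frame']),cv2.COLOR_RGB2GRAY).astype(np.float32); out=[]
    for a in np.arange(0,360,5):
        t=np.radians(a); r=np.arange(.006,.019,.001)
        X=np.c_[c[0]+r*np.cos(t),c[1]+r*np.sin(t),np.full(len(r),.074)]; uv=proj(w,X).astype(np.float32)
        v=cv2.remap(g,uv[:,0].reshape(1,-1),uv[:,1].reshape(1,-1),cv2.INTER_LINEAR); out.append(float(v.mean()))
    out=np.array(out); i=out.argsort()[::-1][:5]; 
    for k in i: print('dir',k*5,'val',out[k].round(),'mark',(120+np.degrees(yaw)-((k*5+180)%360-180))/30)
    print('median',np.median(out))
E
python3 - <<'E'
from h import *
p,y=avg(3); w=shot('wrist','w14'); dialang(w); print(proj(w,[[.415,-.1093,.074]]))
g=blob(w,(55,120,60),(85,255,255),(0,0,640,400),60); print(g,[onz(w,[x[1]],.066).round(4) for x in g])
E
```

```text
avg pos [ 0.4145 -0.1096  0.2186] sd [0.0007 0.0004 0.0016] yaw -2.6036 t 39.8333 F [0.7 0.5 0.5] w 0.798
dir 330 val 182.0 mark 5.029602819415093
dir 335 val 167.0 mark 4.862936152748427
dir 325 val 144.0 mark 5.19626948608176
dir 340 val 118.0 mark 4.69626948608176
dir 320 val 99.0 mark 5.362936152748427
median 53.919960021972656
[[322.63588173 194.29424105]]
[([429, 253, 23, 22, 362], array([439.87, 263.03]))] [array([[ 0.4128, -0.2551,  0.066 ]])]
```

Request:
arm_command(moves=[[-1, [-0.17, 0.27, 0], 0], [-1, [-0.34, 0.55, 0], 0], [-1, [-0.505, 0.823, 0], 0], [-1, [-0.505, 0.823, 0.2], 0], [-1, [-0.505, 0.823, 0.4], 0], [-1, [-0.505, 0.823, 0.6], 0], [-1, [-0.505, 0.823, 0.73], 0], [-1, [-0.505, 0.823, 0.73], 0], [-1, [-0.505, 0.823, 0.73], 0]])

```text
time: 40.68
tool_pos: [0.411, -0.2529, 0.1058]
tool_rot: [-0.002, 0.964, 0.266, -0.002]
contact_force: [0.5, -0.1, -0.8]
gripper_width: 0.002
grasp_force: 0.0
```

Run:
```python
from h import *
p,y=avg(3); q=shot('scene');s=shot('side');w=shot('wrist','w15')
B=((108,120,50),(128,255,255))
for c in (q,s):
  u=proj(c,[[.4547,-.175,.07]])[0].astype(int)
  print(proj(c,[[.4547,-.175,.066]])[0].round(1),blob(c,*B,(u[0]-25,u[1]-25,u[0]+25,u[1]+25),10))
g=blob(w,(55,120,60),(85,255,255),(0,0,640,400),60); print(g,[onz(w,[x[1]],.066).round(4) for x in g],proj(w,[p+[0,0,-.025]]))
g=blob(s,(55,120,60),(85,255,255),(370,225,405,260),8); print('side',g)
g=blob(q,(55,100,40),(90,255,255),(390,175,420,200),8); print('scene',g)
```

```text
avg pos [ 0.412  -0.2537  0.1077] sd [0.0008 0.0006 0.0014] yaw -2.6037 t 40.7833 F [ 0.2  0.4 -0.3] w 0.003
[376.9 201.2] [([369, 195, 16, 14, 121], array([376.41, 201.67]))]
[340.9 239.3] [([331, 232, 20, 15, 195], array([340.5, 238.9]))]
[([300, 219, 33, 24, 352], array([313.24, 228.93]))] [array([[ 0.4148, -0.2487,  0.066 ]])] [[317.74048575 247.81943623]]
side [([383, 240, 9, 7, 38], array([386.53, 243.26]))]
scene [([401, 183, 9, 6, 42], array([405.29, 185.21]))]
```

Request:
arm_command(moves=[[-1, [0, 0, 0.03], 0], [-1, [0, 0, 0.06], 0], [-1, [0, 0, 0.08], 0], [-1, [0, 0, 0.1], 0], [-1, [0, 0, 0.1], 0]])

```text
time: 41.4
tool_pos: [0.4126, -0.2541, 0.0933]
tool_rot: [-0.0, 0.964, 0.266, 0.0]
contact_force: [-0.3, 1.0, 4.1]
gripper_width: 0.003
grasp_force: 1.8
```

Request:
arm_command(moves=[[-1, [0, 0, 0.01], 0], [-1, [0, 0, 0.02], 0], [-1, [0, 0, 0.03], 0], [-1, [0, 0, 0.03], 0]])

```text
time: 41.73
tool_pos: [0.4128, -0.2544, 0.0926]
tool_rot: [-0.001, 0.964, 0.266, -0.001]
contact_force: [-9.9, 7.5, 24.9]
gripper_width: -0.002
grasp_force: 12.7
```

Request:
arm_command(moves=[[-1, [0, 0, -0.1], 0], [-1, [0, 0, -0.4], 0], [-1, [0, 0, -0.8], 0], [-1, [0, 0, -1], 0], [-1, [0, 0, -1], 0], [-1, [0, 0, -1], 0], [-1, [0, 0, -1], 0]])

```text
time: 42.32
tool_pos: [0.4125, -0.2542, 0.2388]
tool_rot: [0.0, 0.964, 0.266, 0.0]
contact_force: [-0.3, -0.4, -0.6]
gripper_width: 0.002
grasp_force: 0.0
```

Run:
```python
from h import *
p,y=avg(3); w=shot('wrist','w16'); dialang(w)
q=shot('scene');s=shot('side'); B=((108,120,50),(128,255,255))
for c in (q,s):
  u=proj(c,[[.4547,-.175,.07]])[0].astype(int); print(blob(c,*B,(u[0]-25,u[1]-25,u[0]+25,u[1]+25),10))
  # mat: any strip left?
for d in manip.search_frame(s,'strip_a')+manip.search_frame(q,'strip_a'): print(np.round(d['extent']),round(d['confidence'],2))
# lane darkness under the hood: pad visible only in lane 2
g=cv2.cvtColor(np.asarray(s['frame']),cv2.COLOR_RGB2GRAY)
for l in ([.548,-.101],[.5487,-.1732],[.5502,-.2453]): print([int(g[int(v),int(u)]) for u,v in proj(s,[[l[0]+k,l[1],.062] for k in (-.03,-.015,0,.015,.03)])])
```

```text
avg pos [ 0.412  -0.2537  0.2374] sd [0.0004 0.0003 0.0011] yaw -2.6039 t 42.4167 F [-0.5  0.3 -1.3] w 0.001
dir 335 val 200.0 mark 4.862936152748427
dir 330 val 191.0 mark 5.029602819415093
dir 340 val 145.0 mark 4.69626948608176
dir 325 val 126.0 mark 5.19626948608176
dir 345 val 88.0 mark 4.529602819415093
median 32.154897689819336
[([369, 195, 16, 14, 118], array([376.37, 201.76]))]
[]
[92, 92, 88, 89, 89]
[88, 89, 89, 87, 88]
[88, 88, 90, 89, 87]
```

Run:
```python
from h import *
q=shot('scene'); g=cv2.cvtColor(np.asarray(q['frame']),cv2.COLOR_RGB2GRAY)
for l in ([.548,-.101],[.5487,-.1732],[.5502,-.2453]): print([int(g[int(v),int(u)]) for u,v in proj(q,[[l[0]+k,l[1],.062] for k in (-.04,-.03,-.015,0,.015,.03)])])
print(manip.job_done())
```

```text
[148, 147, 145, 150, 148, 149]
[120, 115, 128, 126, 127, 118]
[147, 149, 148, 148, 149, 150]
the job is handed in; nothing more can be done
None
```

The job is handed in, but no verdict came back: both strips (only two were present) lie in lanes 1 and 3, the hood is shut, the dial reads mark 5, and I pressed the start key fully down and released it; the timer and vials were not touched.

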